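# Proof-pull the test casting, then empty the mould

## Task

Lift the red-tipped strap loop out of the casting mould, hang its window over the pin of the pull gauge and draw the gauge out with the loop alone until the pointer stands in the green band; hold it there for two seconds, never reaching the red line, then ease it gently back to zero without letting it snap. Lay this loop and every other loop from the mould in the blue tray, each flat on the tray's floor with its stub upright and none on top of another. Leave the mallet, stamping board, stamps, bottles and brush where they are.

Things in the scene. Friction and masses are not known exactly. Their poses are not given: they have to be found in the camera images.
- sample: Brass casting: flat frame 70 (x) x 44 (y) x 8 mm, bars 10 mm wide, window 50 x 24; on the end bar at x = -30 mm an upright stub 10 (x) x 26 (y) mm, 32 tall, its top 40 mm above the underside, tip painted red. Origin: centre of the frame's underside; z up. About 80 g. The test piece.
- loop1: Brass casting: flat frame 70 (x) x 44 (y) x 8 mm, bars 10 mm wide, window 50 x 24; on the end bar at x = -30 mm an upright stub 10 (x) x 26 (y) mm, 32 tall, its top 40 mm above the underside, unpainted. Origin: centre of the frame's underside; z up. About 80 g. May be absent (None).
- loop2: Brass casting: flat frame 70 (x) x 44 (y) x 8 mm, bars 10 mm wide, window 50 x 24; on the end bar at x = -30 mm an upright stub 10 (x) x 26 (y) mm, 32 tall, its top 40 mm above the underside, unpainted. Origin: centre of the frame's underside; z up. About 80 g. May be absent (None).
- loop3: Brass casting: flat frame 70 (x) x 44 (y) x 8 mm, bars 10 mm wide, window 50 x 24; on the end bar at x = -30 mm an upright stub 10 (x) x 26 (y) mm, 32 tall, its top 40 mm above the underside, unpainted. Origin: centre of the frame's underside; z up. About 80 g. May be absent (None).
- loop4: Brass casting: flat frame 70 (x) x 44 (y) x 8 mm, bars 10 mm wide, window 50 x 24; on the end bar at x = -30 mm an upright stub 10 (x) x 26 (y) mm, 32 tall, its top 40 mm above the underside, unpainted. Origin: centre of the frame's underside; z up. About 80 g. May be absent (None).
- loop5: Brass casting: flat frame 70 (x) x 44 (y) x 8 mm, bars 10 mm wide, window 50 x 24; on the end bar at x = -30 mm an upright stub 10 (x) x 26 (y) mm, 32 tall, its top 40 mm above the underside, unpainted. Origin: centre of the frame's underside; z up. About 80 g. May be absent (None).
- mould: Fixed black mould 195 (x) x 213 (y) mm, top face 23 mm up; origin: centre of underside. Six open cavities 73 x 47, 8 mm deep, at x = +-46, y = -68, 0, +68 mm, each with a core 46 x 20 x 7 inside the loop's window. At the start the castings lie in cavities, axes parallel to the mould's, frame flush with the top face (underside 15 mm up), stub up at the -x end.
- gauge: Fixed sprung pull gauge: rail 54 mm wide, 10 high along x; blue spring housing 60 wide, 55 high from x = +50 to +145 mm. Origin on the table under the pin at rest. A carriage 34 x 36 mm, top 18 mm up, bears the pin and is pulled to the gauge's -x. White scale beside it at +y, 12 mm high: green band 32 to 48 mm of pull, red line at 60; orange pointer on the carriage.
- gauge_slide (a joint): Pull of the gauge in m: 0 at rest, grows as the pin moves to the gauge's -x (stop at 0.075). Spring 2.4 N at 0 plus 120 N/m, so about 7 N in mid green band (0.032 to 0.048); red line at 0.060. Runs back quickly if let go.
- gauge_pin (a point): Centre of the top of the gauge's upright round pin: 10 mm thick, 34 mm tall, its top 52 mm above the table; moves with the carriage.
- tray: Loose blue open tray, outside 215 x 215 mm, walls 4 mm thick and 15 mm high over all, floor 4 mm thick, about 0.7 kg. Origin at the centre of its underside, axes along its sides.
- mallet: Wooden mallet lying down, head 56 mm thick and 85 mm long, handle 150 mm long: bystander, leave it alone. Origin under the head's centre.
- board: Black stamping board 80 x 200 x 22 mm: bystander. Origin at the centre of its underside.
- stamp1: Upright steel stamp, 16 mm thick, 90 mm tall, on the board: bystander. Origin under its foot.
- stamp2: Upright steel stamp, 16 mm thick, 90 mm tall, on the board: bystander. Origin under its foot.
- dye1: Small amber bottle, 40 mm wide, 85 mm tall: bystander. Origin under its foot.
- dye2: Small white jar with a red cap, 44 mm wide, 70 mm tall: bystander. Origin under its foot.
- brush: Brush 170 mm long lying on the table: bystander. Origin at its middle underneath.
Mind the look-alikes: they are no part of the job. Leave any purple or turquoise look-alike of the sample alone.

How it is judged:
By the outcome, as a careful person would: the job done as asked, in the order asked, and still so for the second after the job is handed in, with the robot touching nothing.
Of loop1, loop2, loop3, loop4, loop5 only 3 to 5 are there at a start; the rules pass over those that are not, and their reading is None.
At some moment in a run one of loop1, loop2, loop3, loop4, loop5, tray may be knocked a few centimetres aside while the robot is not near it.
It also fails if it takes over 210 s, if anything falls off the work surface, if the arm or the gripper's body presses on something with over 40 N, if the wrist force passes 120 N, or if a joint passes its speed limit or range.

## Robot

A 7-joint arm with a two-finger parallel gripper is mounted at the origin on the work surface. World frame = base frame: x ahead of the robot, y to its left, z up, the work surface at z = 0. Lengths are in m, angles in rad, forces in N, time in s.
With the tool pointing down it reaches from about 0.4 to 0.9 m from the base axis. Payload 5.6 kg.
Tool frame: the origin (TCP) lies at the very end of the fingers, on their centre line; the grasp point (between the pads) lies 19 mm behind it; z points along the fingers, y is the line along which they close (so a half turn about z gives the same grasp; the last joint's range is limited). The gripper opens to 92 mm and grips with 3 to 60 N. Pads are 20 mm wide; open, the fingers measure 128 mm over their backs; the gripper's body (75 mm by 189 mm) begins 69 mm behind the grasp point.
Start: joints at [1.286, 0.468, -0.012, 1.603, 0.006, 1.071, -0.056], TCP at [0.156, -0.631, 0.188] pointing down, gripper open.
Joint ranges: [-2.53, 2.53], [-0.31, 2.02], [-1.57, 1.55], [0.28, 2.44], [-1.29, 4.43], [0.15, 1.84], [-2.92, 2.92]. Speed limits (rad/s): [2.57, 2.57, 3.14, 3.14, 3.14, 3.14, 3.14].

## Interface

Orientations are given as a unit quaternion [w, x, y, z].
In Python, from plant import arm, grab_frame, camera_params, outline_of, mark_of gives the robot as it stands.
- The arm moves only by the tool play_rows, never from a script. Its arguments are lists of equal length, an entry for each row: "grip": the closure, from 0 (fully open) to 1 (shut); "xyz": the shift along the tool's x, y, z scaled (see below), a list of three; "angular": the turn, a rotation vector about the tool's x, y, z scaled (see below), a list of three. A call has 1 to 8 rows; each row shifts and turns the commanded pose from where the row before left it, along the tool's axes as they then stand; what a row does not reach is not made up. The controller multiplies each number of a shift by 20 cm and each number of a turn by pi/4 rad. A row lasts 1/8 s, in which the tool goes at most 62.5 mm and 10.7 degrees, less where a joint would pass 70% of its speed; a pose out of reach is approached as far as the arm can. A call with a number of a shift or a turn outside -1 to 1 is refused whole. A call with a gripper value outside its range is refused whole. The fingers move at their own pace and stop on an object; "force" is the grip in N (left out, the last holds). Time passes only in rows, so rows that do not move let the fingers close. It gives the time, the measured TCP pose, the force, the opening and the grip force at its end, in the units of the state.
- arm.get_state(): the state, without advancing time (a new reading comes with each control period).
- grab_frame(name): name is "scene" or "top"; returns (picture, depth): 384x512x3 uint8, red, green, blue; 384x512 float32, m along the optical axis (not along the pixel's ray), 0 where there is no reading.
- camera_params(name): a dict with "camera_matrix" (3x3 intrinsics, pixels), "camera_from_world" (4x4, takes a point from world to camera coordinates). Camera axes: x right, y down, z forward; pixel columns grow to the right and rows downward; lengths in m; the calibration is good to about 2 mm. A picture is of the moment at which its call begins. camera_params takes no time and is no camera call.
- arm.finish_job(): hands the job in; it is judged then, once.
Trained networks look in the newest picture that a camera, given by its name, has taken for a name from the list of things; names that differ only in an ending like _2 or _b are one class to them, and where a whole thing is asked for, a point or a joint stands for the part that bears it (a point fixed in the world has none). Each returns a list of dicts, best first, with "conf" (0 to 1); they miss things now and then, are a little off and sometimes report something else, mostly with a low value. They report only what shows in the picture. A call takes as long as a camera call. They do not tell look-alikes from the thing itself.
- outline_of(camera, thing): "pixels" (384x512 bool, what is visible of it).
- mark_of(camera, thing): "centre" ([x, y, z] in m, in the coordinates of the camera as it stood for that picture, good to about 4 mm: a listed point, or the origin of a listed thing).
The state is a dict: "time": time; "joint_positions": joint angles; "dq": joint speeds; "joint_efforts": joint torques, N m; "tool_pos": TCP position; "eef_rot": TCP orientation; "contact_force": force on the tool from outside, world axes, zero at the start; "moment": the same for the moment, N m; "opening": opening from 0.0 (shut) to 1.0 (fully open); "gripper_force": force on a finger pad.
Only numpy, scipy, OpenCV 4.12 (cv2) and the standard library are available. Lean on these libraries where they do the work, as an engineer would, in place of code of your own. Each camera call takes 0.05 s, during which the arm holds its last target. There are 200 camera calls.

## Working session

There is one attempt and no reset: what is moved stays moved. The work goes in short steps, Python scripts to look and compute and a tool call to move; the robot and the scene stay as the last step left them, time stands still between calls to the robot, and variables do not carry over. Pictures are saved under pics/ and viewed, at most 14 in all, crops included, and the job is handed in when it is done.

Besides the shell and the picture viewer there is one more tool, called after ">>>" as name(argument=value, ...) on one line, values as JSON. play_rows: Moves the arm, as the interface text tells. Shifts and turns lie within -1 to 1; 1 stands for 20 cm of shift or pi/4 rad of turn. Its arguments: {"type":"object","properties":{"grip":{"type":"array"},"xyz":{"type":"array"},"angular":{"type":"array"},"force":{"type":"number"}},"required":["grip","xyz","angular"]}

```bash
mkdir -p pics; ls
python3 - <<'E'
from plant import arm, grab_frame, camera_params, outline_of, mark_of
import cv2, numpy as np
s=arm.get_state(); print({k:np.round(v,3) for k,v in s.items()})
for c in ("scene","top"):
    im,d=grab_frame(c); cv2.imwrite(f"pics/{c}0.png",cv2.resize(im[:,:,::-1],(800,600)))
    P=camera_params(c); print(c,np.round(P["camera_matrix"],1).tolist(),np.round(P["camera_from_world"],3).tolist())
    T=np.linalg.inv(P["camera_from_world"])
    for t in ("sample","loop1","mould","gauge","gauge_pin","tray","mallet","board","dye1","dye2","brush","stamp1"):
        for r in mark_of(c,t):
            w=T@np.r_[r["centre"],1]; print(c,t,round(r["conf"],2),np.round(w[:3],3))
E
```

```text
pics
{'time': np.float64(0.0), 'joint_positions': array([ 1.286,  0.468, -0.012,  1.604,  0.006,  1.071, -0.056]), 'dq': array([ 0.   , -0.001,  0.001, -0.001, -0.002,  0.001, -0.002]), 'joint_efforts': array([-0.0000e+00, -5.2056e+01, -1.2000e-02, -2.4375e+01, -5.7000e-02,
        1.7000e-02,  0.0000e+00]), 'tool_pos': array([ 0.155, -0.63 ,  0.187]), 'eef_rot': array([-0.001,  0.993,  0.121, -0.   ]), 'contact_force': array([ 0.121,  0.264, -0.224]), 'moment': array([ 0.03 ,  0.051, -0.018]), 'gripper_force': np.float64(0.0), 'opening': np.float64(1.002)}
scene [[389.7, 0.0, 255.6], [0.0, 389.7, 190.4], [0.0, 0.0, 1.0]] [[-0.005, 1.0, -0.005, -0.025], [0.687, -0.0, -0.727, -0.335], [-0.727, -0.007, -0.687, 1.279], [0.0, 0.0, 0.0, 1.0]]
scene sample 0.96 [ 0.618  0.216 -0.002]
scene sample 0.93 [ 0.308 -0.166  0.002]
scene sample 0.82 [ 0.626 -0.061  0.015]
scene sample 0.69 [ 0.366 -0.287 -0.002]
scene sample 0.26 [0.363 0.165 0.002]
scene loop1 0.94 [0.546 0.02  0.016]
scene loop1 0.91 [0.635 0.009 0.014]
scene loop1 0.81 [0.551 0.088 0.014]
scene loop1 0.63 [ 0.737 -0.214  0.002]
[... 1022 characters left out ...]

top loop1 0.57 [0.634 0.004 0.015]
top loop1 0.56 [0.545 0.021 0.019]
top mould 0.76 [0.588 0.015 0.005]
top mould 0.7 [0.635 0.001 0.015]
top gauge 0.63 [0.592 0.357 0.006]
top gauge_pin 0.81 [0.597 0.354 0.052]
top gauge_pin 0.43 [ 0.777 -0.016  0.02 ]
top tray 0.83 [ 0.567 -0.312  0.003]
top mallet 0.91 [ 0.363  0.168 -0.003]
top mallet 0.65 [0.647 0.073 0.013]
top board 0.79 [ 0.772 -0.039 -0.001]
top board 0.45 [ 0.629 -0.064  0.012]
top dye1 0.89 [0.743 0.195 0.003]
top dye1 0.84 [ 0.733 -0.207  0.003]
top dye2 0.89 [0.743 0.195 0.003]
top dye2 0.84 [ 0.733 -0.207  0.003]
top brush 0.74 [ 0.366 -0.067  0.002]
top stamp1 0.7 [ 0.775 -0.104  0.019]
top stamp1 0.63 [ 0.774 -0.02   0.024]
```

View pics/top0.png

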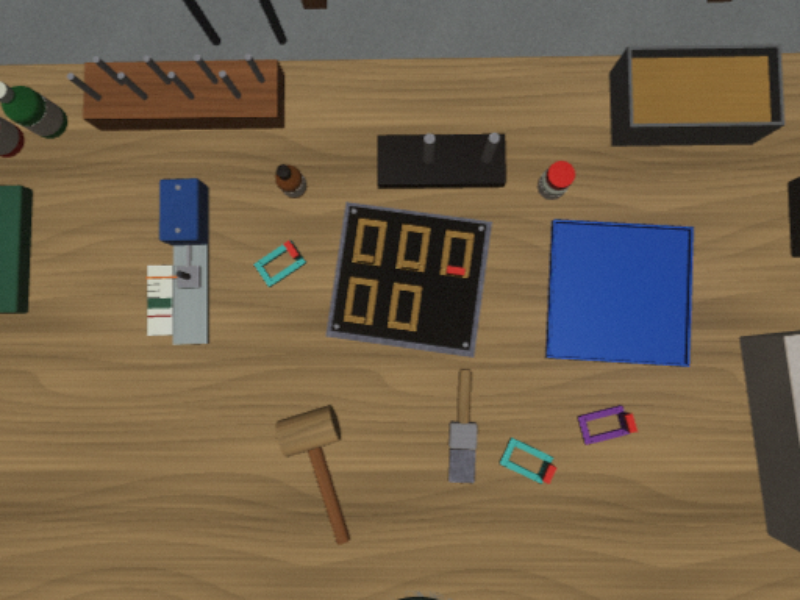

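View pics/scene0.png

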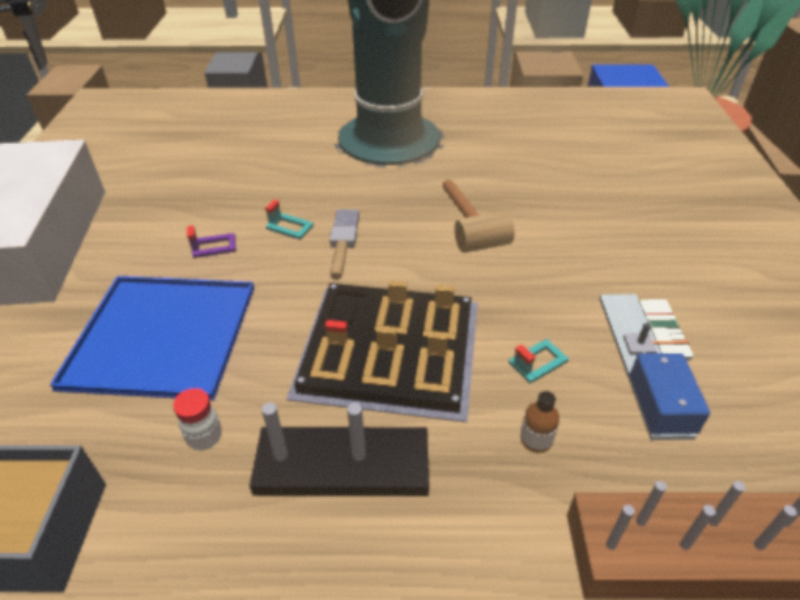

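The red-tipped casting in the mould, at top (457,253), is the candidate for the sample. The look-alikes are turquoise at (279,263), turquoise at (528,462) and purple at (607,425), all lying on the table. I'll choose the brass one in the mould. Four plain loops lie beside it. Next I measure the poses and take a close crop.

```bash
cat > h.py <<'E'
from plant import arm, grab_frame, camera_params, outline_of, mark_of
import cv2, numpy as np
def cloud(c):
    im,d=grab_frame(c); P=camera_params(c); K=P["camera_matrix"]; T=np.linalg.inv(P["camera_from_world"])
    v,u=np.mgrid[:384,:512]
    p=np.stack([(u-K[0,2])/K[0,0]*d,(v-K[1,2])/K[1,1]*d,d],-1)
    W=p@T[:3,:3].T+T[:3,3]; W[d==0]=np.nan
    return im,W
def rect(pts):
    (c,s,a)=cv2.minAreaRect((np.asarray(pts)[:,:2]*1000).astype(np.float32))
    a=(a+45)%90-45
    return np.round(c,1),np.round(s,1),round(a,1)
def m2w(r,c):
    return (np.linalg.inv(camera_params(c)["camera_from_world"])@np.r_[r["centre"],1])[:3]
def masks(im,W):
    hsv=cv2.cvtColor(im,cv2.COLOR_RGB2HSV); h,s,v=[hsv[...,i].astype(int) for i in range(3)]
    return h,s,v
def state(): 
    s=arm.get_state(); R=None
    w,x,y,z=s["eef_rot"]; ty=np.array([2*(x*y-w*z),1-2*(x*x+z*z)])
    print("t",round(float(s["time"]),2),"tcp",np.round(s["tool_pos"],4),"toolYdeg",round(float(np.degrees(np.arctan2(ty[1],ty[0]))),2),"rot",np.round(s["eef_rot"],3),"F",np.round(s["contact_force"],1),"op",round(float(s["opening"]),3),"gf",round(float(s["gripper_force"]),1))
    return s
E
python3 - <<'E'
from h import *
for c in ("top","scene"):
    im,W=cloud(c); z=W[...,2]
    for t in ("mould","gauge","tray"):
        m=max(outline_of(c,t),key=lambda r:r["conf"]*(r["pixels"].sum()>1500))["pixels"]
        zz=z[m]; print(c,t,m.sum(),np.round(np.nanpercentile(zz,[2,25,50,75,98]),3))
        if t=="mould": print(rect(W[m&(z>.015)&(z<.030)]))
        if t=="tray": print(rect(W[m&(z>.009)&(z<.022)]), rect(W[m&(z<.009)]))
        if t=="gauge":
            q=m&(z>.045)&(z<.065)&(W[...,0]>.62); print("housing",rect(W[q])); print("all low",rect(W[m&(z<.016)&(z>.004)]))
            q=m&(z>.04)&(W[...,0]<.63); print("pin",np.nanmean(W[q],0),q.sum())
    h,s,v=masks(im,W)
    X,Y=W[...,0],W[...,1]
    st=((z>.047)&(z<.062)&(X>.46)&(X<.72)&(Y>-.12)&(Y<.16)).astype(np.uint8)
    n,l,stt,cen=cv2.connectedComponentsWithStats(st)
    for i in range(1,n):
        if stt[i,4]>8: print("stubtop",np.round(np.nanmean(W[l==i],0),4),stt[i,4])
    if c=="top": cv2.imwrite("pics/crop1.png",cv2.resize(im[120:235,205:320,::-1],(600,600),interpolation=cv2.INTER_CUBIC))
E
```

```text
top mould 6146 [0.001 0.017 0.022 0.023 0.026]
(array([591.4,  13.5]), array([213.2, 195.3]), -8.3)
top gauge 3594 [0.001 0.01  0.013 0.053 0.057]
housing (array([692.4, 357.2]), array([95.5, 58.7]), 1.0)
all low (array([614.2, 375.9]), array([248.4,  95.4]), 0.5)
pin [0.5947022  0.35579578 0.04931239] 22
top tray 8244 [0.    0.003 0.004 0.005 0.015]
(array([ 567.6, -310.7]), array([216.2, 215.6]), -3.8) (array([ 568.4, -314.7]), array([225.5, 218.9]), -4.0)
stubtop [0.6161 0.0781 0.0543] 54
stubtop [0.6065 0.0112 0.0543] 52
stubtop [ 0.5965 -0.0558  0.0547] 57
stubtop [0.5256 0.0914 0.0548] 49
stubtop [0.5158 0.0244 0.0545] 49
scene mould 5974 [0.002 0.015 0.022 0.023 0.025]
(array([591. ,  11.9]), array([213.4, 198.8]), -8.4)
scene gauge 3889 [0.004 0.012 0.022 0.055 0.057]
housing (array([694.5, 356.4]), array([95.4, 60.3]), 0.9)
all low (array([615.3, 374.7]), array([253.4,  96.1]), 0.3)
pin [0.59763208 0.35471734 0.04787739] 34
scene tray 7496 [0.001 0.003 0.004 0.005 0.015]
(array([ 567.1, -311.7]), array([216.9, 217.5]), -3.8) (array([ 564.3, -317.3]), array([229.8, 225. ]), -4.5)
stubtop [0.5184 0.0232 0.0532] 67
stubtop [0.5285 0.0905 0.0532] 66
stubtop [ 0.5991 -0.0573  0.0538] 87
stubtop [0.6089 0.0102 0.0534] 78
stubtop [0.6189 0.0771 0.0533] 81
```

View pics/crop1.png

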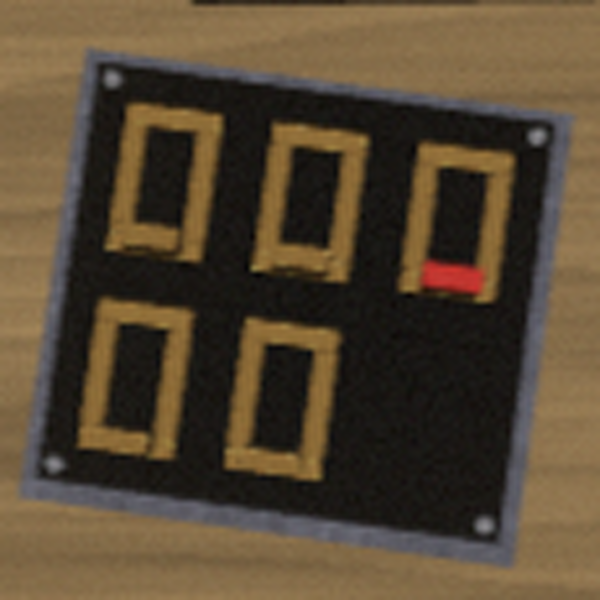

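The crop shows the brass loop with the red tip at crop (453,278), in the mould's top right cavity, so the choice holds. Poses:

| Item | Pose |
|---|---|
| Mould | (0.591, 0.013), yaw −8.3° |
| Sample stub | (0.597, −0.057) |
| Pin | about (0.5965, 0.3545), yaw about 1° |
| Tray | (0.567, −0.311), yaw −3.8° |

First I turn the tool.

>>> play_rows(grip=[0.5,0.5,0.5,0.5,0.5,0.5,0.5,0.5], xyz=[[0,0,-0.03],[0,0,0],[0,0,0],[0,0,0],[0,0,0],[0,0,0],[0,0,0],[0,0,0]], angular=[[0,0,-0.188],[0,0,-0.188],[0,0,-0.188],[0,0,-0.188],[0,0,-0.188],[0,0,-0.188],[0,0,-0.188],[0,0,-0.188]], force=50)

```text
time: 2.7
tool_pos: [0.1555, -0.6311, 0.1936]
eef_rot: [-0.0, 0.756, 0.655, -0.0]
contact_force: [0.1, -0.2, -0.0]
opening: 0.5
gripper_force: 0.0
```

```bash
cat >> h.py <<'E'
def go(x,y,z,yaw=None):
    s=state(); p=s["tool_pos"]; w,a,b,c=s["eef_rot"]
    ang=np.arctan2(1-2*(a*a+c*c),2*(a*b-w*c)); d=np.array([x,y,z])-p
    if yaw is not None:
        t=-((yaw-np.degrees(ang)+90)%180-90)/45; print("turn z units",round(t,3)); ang=np.radians(np.degrees(ang)-45*t)
    tx=np.array([-np.sin(ang),np.cos(ang),0]); ty=np.array([np.cos(ang),np.sin(ang),0])
    print("shift units (after turn)",np.round([d@tx/.2,d@ty/.2,-d[2]/.2],4))
E
python3 -c "
from h import *
go(.5972,-.0568,.15,-8.3)"
```

```text
t 2.7 tcp [ 0.1555 -0.6311  0.1936] toolYdeg -8.2 rot [-0.     0.756  0.655 -0.   ] F [ 0.1 -0.2 -0. ] op 0.5 gf 0.0
turn z units 0.002
shift units (after turn) [3.1604 1.771  0.2179]
```

>>> play_rows(grip=[0.5,0.5,0.5,0.5,0.5,0.5,0.5,0.5], xyz=[[0.198,0.111,0],[0.198,0.111,0],[0.198,0.111,0],[0.198,0.111,0],[0.198,0.111,0],[0.198,0.111,0],[0.198,0.111,0],[0.198,0.111,0]], angular=[[0,0,0],[0,0,0],[0,0,0],[0,0,0],[0,0,0],[0,0,0],[0,0,0],[0,0,0]])

```text
time: 3.7
tool_pos: [0.3787, -0.3429, 0.1939]
eef_rot: [0.0, 0.757, 0.653, -0.0]
contact_force: [0.8, -0.1, -0.2]
opening: 0.5
gripper_force: 0.0
```

>>> play_rows(grip=[0.5,0.5,0.5,0.5,0.5,0.5,0.5,0.5], xyz=[[0.198,0.111,0],[0.198,0.111,0],[0.198,0.111,0],[0.198,0.111,0],[0.198,0.111,0],[0.198,0.111,0],[0.198,0.111,0.2],[0.198,0.111,0]], angular=[[0,0,0],[0,0,0],[0,0,0],[0,0,0],[0,0,0],[0,0,0],[0,0,0],[0,0,0]])

```text
time: 4.7
tool_pos: [0.599, -0.056, 0.1506]
eef_rot: [-0.002, 0.758, 0.653, -0.002]
contact_force: [0.8, -0.2, 0.0]
opening: 0.497
gripper_force: 0.0
```

```bash
python3 -c "
from h import *
go(.5972,-.0568,.029,-8.3)"
```

```text
t 4.7 tcp [ 0.599  -0.056   0.1506] toolYdeg -8.49 rot [-0.002  0.758  0.653 -0.002] F [ 0.8 -0.2  0. ] op 0.497 gf 0.0
turn z units -0.004
shift units (after turn) [-0.0053 -0.0081  0.6081]
```

>>> play_rows(grip=[0.5,0.5,0.5,0.5,0.5,0.5,0.5,0.5], xyz=[[0,0,0.16],[0,0,0.15],[0,0,0.14],[0,0,0.1],[0,0,0.05],[0,0,0.005],[0,0,0],[0,0,0]], angular=[[0,0,0],[0,0,0],[0,0,0],[0,0,0],[0,0,0],[0,0,0],[0,0,0],[0,0,0]])

```text
time: 5.7
tool_pos: [0.6009, -0.0568, 0.0335]
eef_rot: [0.001, 0.757, 0.653, 0.001]
contact_force: [0.4, -0.5, -0.8]
opening: 0.502
gripper_force: 0.0
```

```bash
python3 -c "
from h import *
go(.5972,-.0568,.029,-8.3)"
```

```text
t 5.7 tcp [ 0.6009 -0.0568  0.0335] toolYdeg -8.48 rot [0.001 0.757 0.653 0.001] F [ 0.4 -0.5 -0.8] op 0.502 gf 0.0
turn z units -0.004
shift units (after turn) [-0.0026 -0.0185  0.0224]
```

Correct by −3.7 mm along tool y, go down 4 mm, then close.

>>> play_rows(grip=[0.5,0.5,0.5,1,1,1,1,1], xyz=[[0,-0.018,0.02],[0,0,0],[0,0,0],[0,0,0],[0,0,0],[0,0,0],[0,0,0],[0,0,0]], angular=[[0,0,0],[0,0,0],[0,0,0],[0,0,0],[0,0,0],[0,0,0],[0,0,0],[0,0,0]], force=50)

```text
time: 6.7
tool_pos: [0.5967, -0.0562, 0.0286]
eef_rot: [0.0, 0.757, 0.653, -0.0]
contact_force: [-0.1, -0.6, -0.9]
opening: 0.008
gripper_force: 0.0
```

```bash
python3 -c "
from h import *
go(.597,-.057,.12,-8.3)"
```

```text
t 6.7 tcp [ 0.5967 -0.0562  0.0286] toolYdeg -8.47 rot [ 0.     0.757  0.653 -0.   ] F [-0.1 -0.6 -0.9] op 0.008 gf 0.0
turn z units -0.004
shift units (after turn) [-0.0038  0.002  -0.4572]
```

The fingers shut on nothing, so I look before moving.

```bash
python3 -c "
from h import *
a,W=cloud('scene')
cv2.imwrite('pics/s2.png',cv2.resize(a[160:270,170:330,::-1],(800,550),interpolation=cv2.INTER_CUBIC))"
```

```text
(no output)
```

View pics/s2.png

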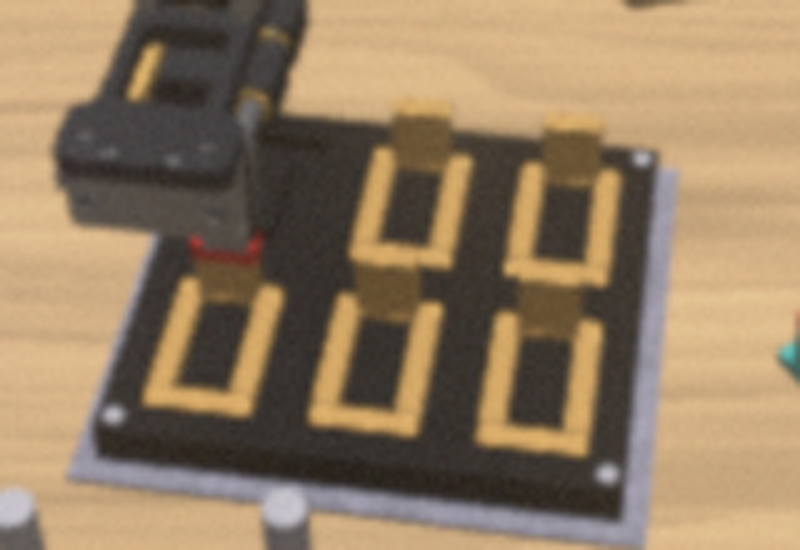

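```bash
python3 -c "
from h import *
state()
a,W=cloud('top')
cv2.imwrite('pics/t3.png',cv2.resize(a[100:260,180:400,::-1],(800,582),interpolation=cv2.INTER_CUBIC))
b,V=cloud('scene')
# points near red tip in scene and gripper depth column
h,s,v=masks(b,V); X,Y,Z=V[...,0],V[...,1],V[...,2]
r=((h<8)|(h>172))&(s>120)&(abs(X-.6)<.05)&(abs(Y+.057)<.04)
print('red',r.sum(),np.nanmean(V[r],0) if r.any() else 0)
g=(abs(Y+.057)<.06)&(X>.5)&(X<.75)&(Z>.028)&(s<110)
for z0 in np.arange(.03,.25,.02):
    q=g&(Z>z0)&(Z<=z0+.02)
    if q.sum()>3: print(round(z0,2),q.sum(),np.round([np.nanmin(X[q]),np.nanmax(X[q]),np.nanmin(Y[q]),np.nanmax(Y[q])],3))
"
```

```text
t 6.75 tcp [ 0.5967 -0.0562  0.0286] toolYdeg -8.47 rot [ 0.     0.757  0.653 -0.   ] F [1.2 0.5 0.3] op 0.01 gf 0.0
red 44 [ 0.59953167 -0.05508159  0.04992944]
0.05 23 [ 0.587  0.612 -0.063 -0.044]
0.07 19 [ 0.589  0.612 -0.048 -0.044]
0.09 15 [ 0.59   0.608 -0.047 -0.043]
0.13 89 [ 0.517  0.687 -0.097 -0.012]
0.15 660 [ 0.515  0.693 -0.099 -0.012]
0.17 1174 [ 0.508  0.695 -0.1   -0.011]
0.19 250 [ 0.561  0.618 -0.079 -0.028]
0.21 115 [ 0.568  0.619 -0.085 -0.02 ]
0.23 433 [ 0.564  0.635 -0.093 -0.018]
```

View pics/t3.png

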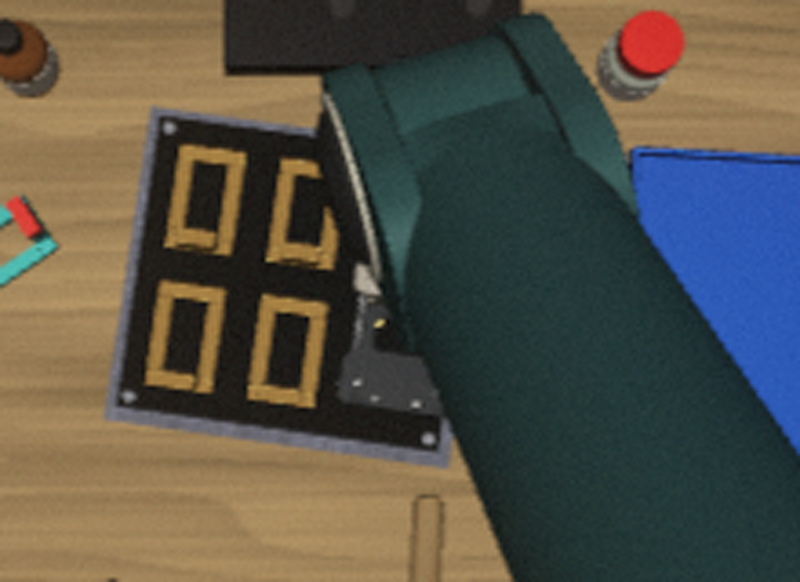

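```bash
python3 -c "
from h import *
b,V=cloud('scene')
h,s,v=masks(b,V); X,Y,Z=V[...,0],V[...,1],V[...,2]
r=(abs(Y+.057)<.06)&(X>.5)&(X<.75)&(Z>.03)&(Z<.2)
for u in range(200,228,2):
    col=[(i,*np.round(V[i,u],3),h[i,u],s[i,u],v[i,u]) for i in range(150,235) if np.isfinite(Z[i,u]) and r[i,u]]
    zs=[c for c in col if c[3]>.1]; fs=[c for c in col if .03<c[3]<=.1]
    print(u,'body low',zs[-1] if zs else None,'| below', [c[1:] for c in fs[:3]], len(fs))
"
```

```text
200 body low (206, np.float64(0.682), np.float64(-0.069), np.float64(0.146), np.int64(11), np.int64(41), np.int64(123)) | below [] 0
202 body low (206, np.float64(0.683), np.float64(-0.065), np.float64(0.146), np.int64(13), np.int64(35), np.int64(88)) | below [] 0
204 body low (206, np.float64(0.683), np.float64(-0.061), np.float64(0.147), np.int64(12), np.int64(42), np.int64(79)) | below [] 0
206 body low (207, np.float64(0.685), np.float64(-0.058), np.float64(0.146), np.int64(16), np.int64(44), np.int64(76)) | below [] 0
208 body low (207, np.float64(0.685), np.float64(-0.054), np.float64(0.146), np.int64(5), np.int64(125), np.int64(122)) | below [(np.float64(0.599), np.float64(-0.071), np.float64(0.054), np.int64(3), np.int64(153), np.int64(135)), (np.float64(0.6), np.float64(-0.071), np.float64(0.053), np.int64(4), np.int64(158), np.int64(105)), (np.float64(0.601), np.float64(-0.071), np.float64(0.051), np.int64(4), np.int64(127), np.int64(90))] 4
210 body low (207, np.float64(0.684), np.float64(-0.051), np.float64(0.146), np.int64(5), np.int64(83), np.int64(101)) | below [(np.fl
[... 2173 characters left out ...]
(np.float64(0.591), np.float64(-0.043), np.float64(0.099), np.int64(18), np.int64(35), np.int64(72)), (np.float64(0.59), np.float64(-0.044), np.float64(0.095), np.int64(16), np.int64(47), np.int64(70)), (np.float64(0.59), np.float64(-0.044), np.float64(0.092), np.int64(18), np.int64(47), np.int64(70))] 28
222 body low (185, np.float64(0.63), np.float64(-0.034), np.float64(0.148), np.int64(14), np.int64(48), np.int64(59)) | below [] 0
224 body low (185, np.float64(0.631), np.float64(-0.03), np.float64(0.149), np.int64(13), np.int64(57), np.int64(54)) | below [] 0
226 body low (180, np.float64(0.618), np.float64(-0.027), np.float64(0.15), np.int64(16), np.int64(93), np.int64(118)) | below [] 0
```

The depth shows the finger ends at about z 0.058 and the body's underside at 0.145. The reported TCP is about 28 mm lower than the tool really is, so I open and go down another 28 mm while watching the force.

>>> play_rows(grip=[0.5,0.5,0.5,0.5,0.5,0.5,0.5], xyz=[[0,0,0],[0,0,0],[0,0,0],[0,0,0.05],[0,0,0.05],[0,0,0.03],[0,0,0]], angular=[[0,0,0],[0,0,0],[0,0,0],[0,0,0],[0,0,0],[0,0,0],[0,0,0]])

```text
time: 7.78
tool_pos: [0.5961, -0.0561, 0.0017]
eef_rot: [-0.001, 0.757, 0.653, -0.0]
contact_force: [0.5, -0.3, -0.5]
opening: 0.502
gripper_force: 0.0
```

>>> play_rows(grip=[1,1,1,1,1,1], xyz=[[0,0,0],[0,0,0],[0,0,0],[0,0,0],[0,0,0],[0,0,0]], angular=[[0,0,0],[0,0,0],[0,0,0],[0,0,0],[0,0,0],[0,0,0]])

```text
time: 8.52
tool_pos: [0.5969, -0.0562, 0.0028]
eef_rot: [0.0, 0.757, 0.653, 0.0]
contact_force: [0.2, 0.3, 2.1]
opening: 0.106
gripper_force: 50.0
```

```bash
cat >> h.py <<'E'
def bodyz():
    """underside of the gripper body from the scene camera"""
    b,V=cloud('scene'); s=arm.get_state(); p=s["tool_pos"]
    X,Y,Z=V[...,0],V[...,1],V[...,2]
    q=(np.hypot(X-p[0],Y-p[1])<.1)&(abs(X-p[0])>.07)&(Z>p[2]+.07)&(Z<p[2]+.17)
    z=np.sort(Z[q]); 
    if len(z)>50: print("body underside z",np.round(np.percentile(z,[1,3]),3),"=> real tcp - reported", round(np.percentile(z,2)-.088-p[2],4))
    return b,V
E
python3 -c "
from h import *
go(.597,-.057,.12,-8.3); bodyz()"
```

```text
t 8.53 tcp [ 0.5969 -0.0562  0.0028] toolYdeg -8.47 rot [0.    0.757 0.653 0.   ] F [0.2 0.3 2.1] op 0.106 gf 50.0
turn z units -0.004
shift units (after turn) [-0.0036  0.0011 -0.5861]
body underside z [0.119 0.121] => real tcp - reported 0.0287
```

Gripped: opening 0.106, 50 N. Now I lift.

>>> play_rows(grip=[1,1,1,1,1,1,1,1], xyz=[[0,0,-0.03],[0,0,-0.07],[0,0,-0.12],[0,0,-0.15],[0,0,-0.15],[0,0,-0.06],[0,0,0],[0,0,0]], angular=[[0,0,0],[0,0,0],[0,0,0],[0,0,0],[0,0,0],[0,0,-0.1],[0,0,-0.106],[0,0,0]], force=55)

```text
time: 9.57
tool_pos: [0.5967, -0.0563, 0.1195]
eef_rot: [0.0, 0.702, 0.712, 0.0]
contact_force: [0.1, -0.4, -0.9]
opening: 0.105
gripper_force: 55.0
```

```bash
python3 -c "
from h import *
go(.5595,.354,.115,0.9); a,W=bodyz()
cv2.imwrite('pics/s4.png',cv2.resize(a[120:280,150:350,::-1],(800,640),interpolation=cv2.INTER_CUBIC)[:600])"
```

```text
t 9.57 tcp [ 0.5967 -0.0563  0.1195] toolYdeg 0.75 rot [0.    0.702 0.712 0.   ] F [ 0.1 -0.4 -0.9] op 0.105 gf 55.0
turn z units -0.003
shift units (after turn) [ 2.0539 -0.154   0.0223]
body underside z [0.236 0.236] => real tcp - reported 0.0291
```

View pics/s4.png

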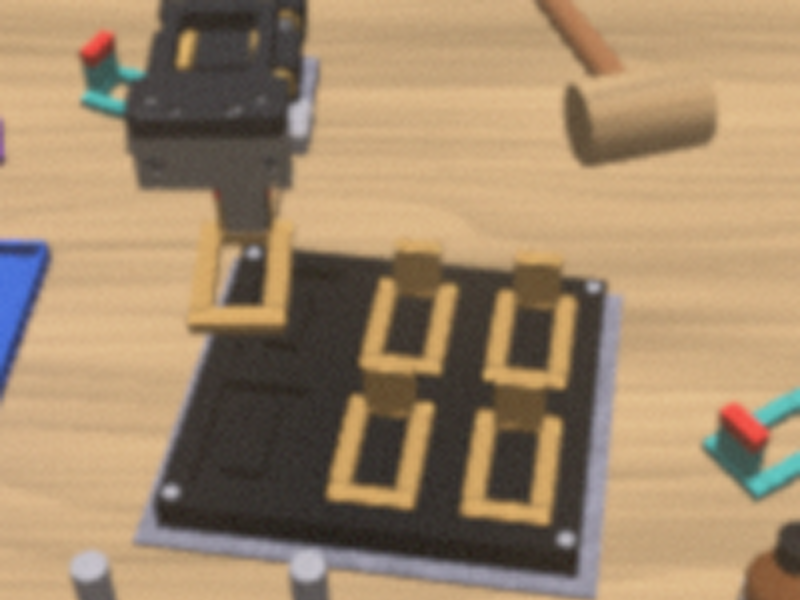

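The loop is lifted and level, its frame at crop (240,275). Next I move it over the gauge.

>>> play_rows(grip=[1,1,1,1,1,1,1,1], xyz=[[0.2,-0.02,0],[0.3,-0.02,0],[0.3,-0.02,0],[0.3,-0.02,0],[0.3,-0.02,0],[0.3,-0.02,0],[0.25,-0.02,0],[0.1,-0.014,0]], angular=[[0,0,0],[0,0,0],[0,0,0],[0,0,0],[0,0,0],[0,0,0],[0,0,0],[0,0,0]])

```text
time: 10.62
tool_pos: [0.5582, 0.3574, 0.1186]
eef_rot: [-0.001, 0.701, 0.713, 0.0]
contact_force: [0.9, -0.4, -0.7]
opening: 0.107
gripper_force: 55.0
```

>>> play_rows(grip=[1,1,1], xyz=[[0,0,0.1],[0,0,0],[0,0,0]], angular=[[0,0,0],[0,0,0],[0,0,0]])

```text
time: 11.0
tool_pos: [0.5611, 0.3507, 0.0979]
eef_rot: [0.0, 0.703, 0.711, -0.001]
contact_force: [0.1, -0.2, -1.3]
opening: 0.104
gripper_force: 55.0
```

```bash
cat >> h.py <<'E'
def brass(c,im,W,lo,hi,x,y,r=.12):
    h,s,v=masks(im,W); X,Y,Z=W[...,0],W[...,1],W[...,2]
    q=(h>12)&(h<28)&(s>90)&(Z>lo)&(Z<hi)&(abs(X-x)<r)&(abs(Y-y)<r)
    return q
E
python3 -c "
from h import *
go(.5595,.354,.012,0.9)
for c in ('top','scene'):
    a,W=cloud(c); 
    print(c,[(round(r['conf'],2),np.round(m2w(r,c),4)) for r in mark_of(c,'gauge_pin')],[(round(r['conf'],2),np.round(m2w(r,c),4)) for r in mark_of(c,'sample')])
    q=brass(c,a,W,.085,.14,.58,.354); print(q.sum(), rect(W[q]) if q.sum()>5 else 0, np.nanmedian(W[q][:,2]))
    o=(W[...,2]>.02)&(W[...,2]<.06)&(abs(W[...,0]-.597)<.012)&(abs(W[...,1]-.354)<.012); print('pin', o.sum(), np.round(np.nanmean(W[o],0),4) if o.any() else 0)
    cv2.imwrite(f'pics/g_{c}.png',cv2.resize(a[:,:,::-1][110:270,300:500] if c=='scene' else a[:,:,::-1][100:240,60:260],(800,600),interpolation=cv2.INTER_CUBIC))
"
```

```text
t 11.0 tcp [0.5611 0.3507 0.0979] toolYdeg 0.61 rot [ 0.     0.703  0.711 -0.001] F [ 0.1 -0.2 -1.3] op 0.104 gf 55.0
turn z units -0.006
shift units (after turn) [ 0.0168 -0.0076  0.4296]
top [(0.52, array([0.594 , 0.3521, 0.0511])), (0.4, array([ 0.3672, -0.0678,  0.0009])), (0.18, array([0.5945, 0.3599, 0.0037]))] [(0.97, array([ 0.3639, -0.285 , -0.0004])), (0.88, array([0.5939, 0.3506, 0.1065])), (0.76, array([ 0.3119, -0.1661,  0.0007])), (0.72, array([0.6184, 0.2144, 0.0019])), (0.4, array([0.5472, 0.0207, 0.0153]))]
336 (array([591., 349.]), array([70.8, 43.4]), 2.5) 0.11758333437982199
pin 31 [0.5957 0.3534 0.0349]
scene [(0.76, array([0.594 , 0.3559, 0.0567]))] [(0.75, array([ 0.3067, -0.1642,  0.0011])), (0.67, array([0.5899, 0.3512, 0.1117])), (0.62, array([ 0.622 ,  0.2147, -0.003 ])), (0.54, array([ 0.3641, -0.2827, -0.0047]))]
475 (array([592.2, 350.9]), array([72. , 44.8]), 0.4) 0.1193554089472133
pin 68 [0.5982 0.3541 0.0393]
```

View pics/g_scene.png

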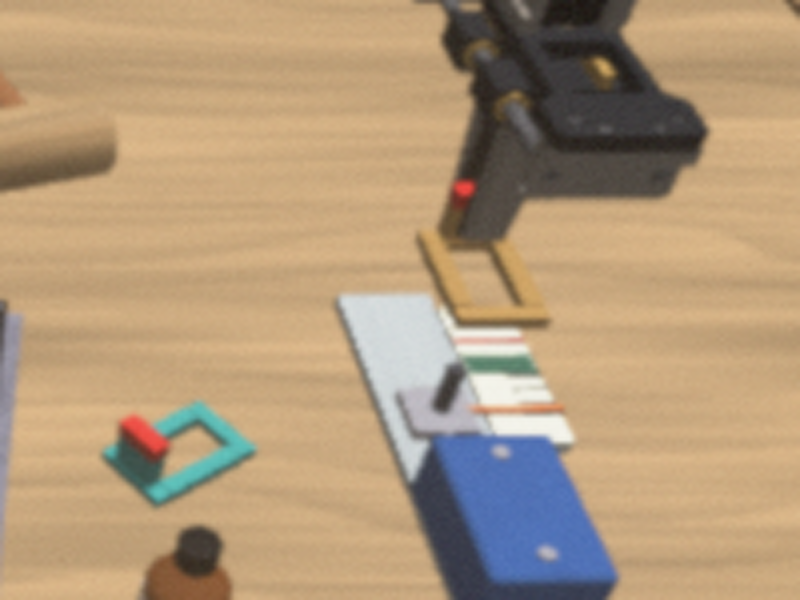

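The held loop is at crop (485,280), centred on (0.5915, 0.350), and the pin is at crop (447,390), (0.597, 0.354). I correct 4 mm in y and lower.

>>> play_rows(grip=[1,1,1,1,1,1,1,1], xyz=[[0.018,-0.006,0],[0,0,0],[0,0,0.08],[0,0,0.08],[0,0,0.08],[0,0,0],[0,0,0],[0,0,0]], angular=[[0,0,0],[0,0,0],[0,0,0],[0,0,0],[0,0,0],[0,0,0],[0,0,0],[0,0,0]])

```text
time: 12.3
tool_pos: [0.5593, 0.3573, 0.0513]
eef_rot: [0.0, 0.702, 0.712, 0.001]
contact_force: [0.1, -0.3, -0.5]
opening: 0.103
gripper_force: 55.0
```

```bash
python3 -c "
from h import *
go(.5595,.354,.012,0.9)
for c in ('top','scene'):
    a,W=cloud(c); 
    q=brass(c,a,W,.05,.08,.58,.354); print(q.sum(), rect(W[q]) if q.sum()>5 else 0, np.nanmedian(W[q][:,2]))
    o=(W[...,2]>.02)&(W[...,2]<.056)&(abs(W[...,0]-.597)<.012)&(abs(W[...,1]-.354)<.012); print('pin', o.sum(), np.round(np.nanmean(W[o],0),4) if o.any() else 0)
"
```

```text
t 12.3 tcp [0.5593 0.3573 0.0513] toolYdeg 0.8 rot [0.    0.702 0.712 0.001] F [ 0.1 -0.3 -0.5] op 0.103 gf 55.0
turn z units -0.002
shift units (after turn) [-0.0167  0.0007  0.1963]
270 (array([589.3, 356.4]), array([67.7, 43. ]), 1.2) 0.07081049252566834
pin 17 [0.5946 0.3548 0.041 ]
327 (array([590.5, 355.9]), array([70.8, 44.3]), 1.3) 0.07171074900802743
pin 41 [0.5982 0.3555 0.0286]
```

>>> play_rows(grip=[1,1,1,1,1,1,1], xyz=[[-0.009,0,0.02],[0,0,0.05],[0,0,0.05],[0,0,0.05],[0,0,0.026],[0,0,0],[0,0,0]], angular=[[0,0,0],[0,0,0],[0,0,0],[0,0,0],[0,0,0],[0,0,0],[0,0,0]])

```text
time: 13.28
tool_pos: [0.5591, 0.3553, 0.0116]
eef_rot: [0.0, 0.702, 0.712, 0.0]
contact_force: [-0.3, -0.1, -0.5]
opening: 0.107
gripper_force: 55.0
```

```bash
cat >> h.py <<'E'
def gauge():
    for c in ('top','scene'):
        a,W=cloud(c); X,Y,Z=W[...,0],W[...,1],W[...,2]; h,s,v=masks(a,W)
        q=brass(c,a,W,.02,.045,.56,.354)&(abs(Y-.354)<.03); print(c,'frame',q.sum(), rect(W[q]) if q.sum()>5 else 0, np.round(np.nanmedian(W[q][:,2]),4))
        o=(h>4)&(h<16)&(s>150)&(v>120)&(Z<.03)&(Y>.37)&(Y<.45)&(X>.48)&(X<.65); print(c,'orange',o.sum(),np.round(np.nanmedian(W[o],0),4) if o.any() else 0)
    return a
E
python3 -c "
from h import *
state()
a=gauge()
cv2.imwrite('pics/g2.png',cv2.resize(a[140:260,350:500,::-1],(750,600),interpolation=cv2.INTER_CUBIC))
"
```

```text
t 13.28 tcp [0.5591 0.3553 0.0116] toolYdeg 0.8 rot [0.    0.702 0.712 0.   ] F [-0.3 -0.1 -0.5] op 0.107 gf 55.0
top frame 217 (array([589.7, 354.8]), array([68.5, 43.9]), 1.7) 0.0314
top orange 0 0
scene frame 268 (array([591.8, 354.1]), array([66.9, 44.8]), 0.9) 0.0325
scene orange 0 0
```

View pics/g2.png

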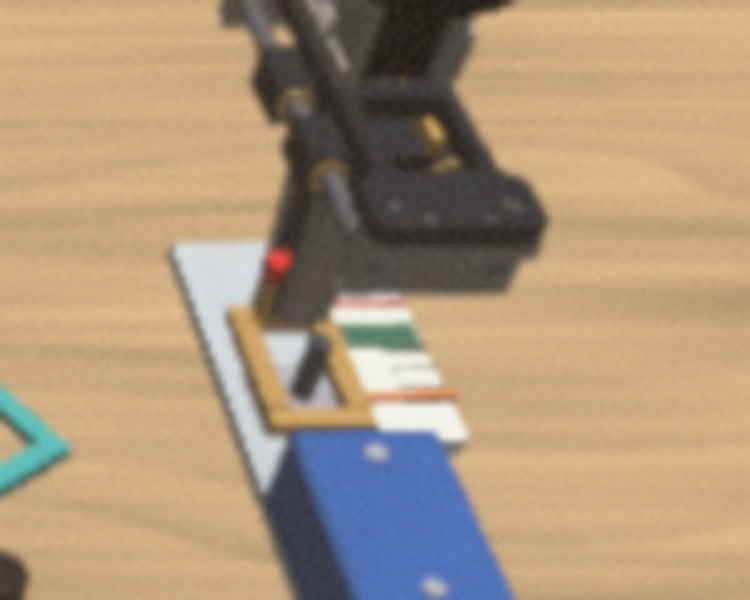

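The pin stands inside the loop's window at crop (310,370), and the frame is at its planned height. The pull starts gently, with 40 mm of travel first. About 13 mm of that is slack.

>>> play_rows(grip=[1,1,1,1,1,1,1,1], xyz=[[0,-0.025,0],[0,-0.025,0],[0,-0.025,0],[0,-0.025,0],[0,-0.025,0],[0,-0.025,0],[0,-0.025,0],[0,-0.025,0]], angular=[[0,0,0],[0,0,0],[0,0,0],[0,0,0],[0,0,0],[0,0,0],[0,0,0],[0,0,0]])

```text
time: 14.38
tool_pos: [0.5195, 0.3545, 0.0115]
eef_rot: [0.0, 0.702, 0.712, 0.001]
contact_force: [6.9, 0.8, -3.8]
opening: 0.104
gripper_force: 55.0
```

```bash
cat >> h.py <<'E'
def scale():
    for c in ('scene','top'):
        a,W=cloud(c); X,Y,Z=W[...,0],W[...,1],W[...,2]; R,G,B=[a[...,i].astype(int) for i in range(3)]
        reg=(Z<.03)&(Z>.004)&(Y>.384)&(Y<.43)&(X>.48)&(X<.66)
        for n,m in (('orange',(R-G>45)&(G-B>15)),('red',(R-G>45)&(G-B<=15)),('green',(G-R>20))):
            q=reg&m; print(c,n,q.sum(),np.round(np.nanpercentile(X[q],[5,50,95]),4) if q.any() else 0,end=' | ')
        q=brass(c,a,W,.02,.045,.56,.354)&(abs(Y-.354)<.03); print('frame',q.sum(), rect(W[q]) if q.sum()>5 else 0)
        if c=='scene': A=a
    return A
E
python3 -c "
from h import *
state(); scale()"
```

```text
t 14.38 tcp [0.5195 0.3545 0.0115] toolYdeg 0.78 rot [0.    0.702 0.712 0.001] F [ 6.9  0.8 -3.8] op 0.104 gf 55.0
scene orange 18 [0.5665 0.57   0.5715] | scene red 3 [0.532  0.5322 0.5335] | scene green 50 [0.547  0.553  0.5581] | frame 279 (array([550.3, 353.1]), array([44.8, 71. ]), -0.3)
top orange 6 [0.5678 0.5678 0.568 ] | top red 0 0 | top green 0 0 | frame 218 (array([549.8, 354. ]), array([68.1, 44.5]), 1.0)
```

The pointer is 17 mm short of mid-green, with a pull of about 23–27 mm. Another 15.5 mm.

>>> play_rows(grip=[1,1,1,1,1,1], xyz=[[0,-0.02,0],[0,-0.02,0],[0,-0.02,0],[0,-0.018,0],[0,0,0],[0,0,0]], angular=[[0,0,0],[0,0,0],[0,0,0],[0,0,0],[0,0,0],[0,0,0]])

```text
time: 15.22
tool_pos: [0.5048, 0.3542, 0.0115]
eef_rot: [0.001, 0.702, 0.712, 0.001]
contact_force: [7.5, 0.7, -4.6]
opening: 0.106
gripper_force: 55.0
```

```bash
python3 -c "
from h import *
state(); a=scale()
cv2.imwrite('pics/g3.png',cv2.resize(a[140:240,370:490,::-1],(720,600),interpolation=cv2.INTER_CUBIC))"
```

```text
t 15.22 tcp [0.5048 0.3542 0.0115] toolYdeg 0.77 rot [0.001 0.702 0.712 0.001] F [ 7.5  0.7 -4.6] op 0.106 gf 55.0
scene orange 23 [0.5532 0.5549 0.5572] | scene red 2 [0.5329 0.5335 0.5342] | scene green 29 [0.5536 0.5563 0.5592] | frame 264 (array([537. , 352.8]), array([44.4, 69.7]), -0.2)
top orange 5 [0.5533 0.5533 0.556 ] | top red 0 0 | top green 5 [0.5512 0.5609 0.561 ] | frame 224 (array([528.6, 357.2]), array([81.6, 51. ]), 0.8)
```

View pics/g3.png

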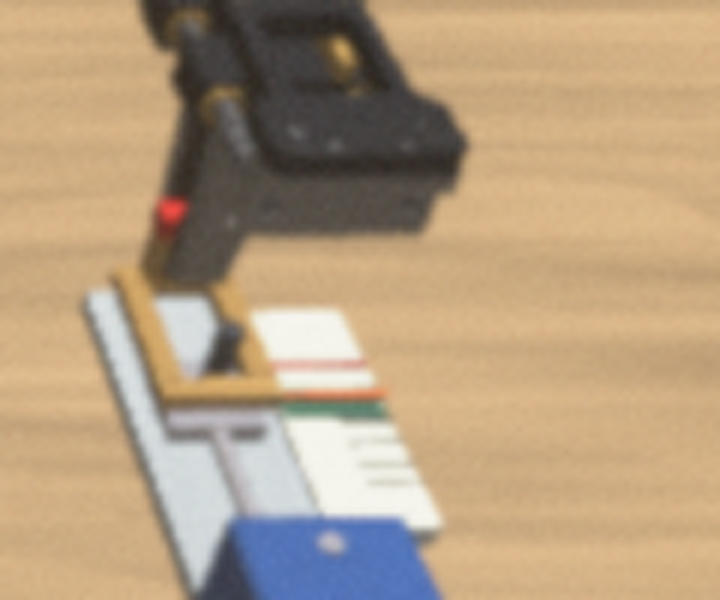

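The pointer, at crop (345,395), lies over the upper part of the green strip. It sits higher than the scale, so parallax shifts it. Depth, loop position and force all give a pull of 37–42 mm, inside the band, so I hold it there for 2.6 s.

>>> play_rows(grip=[1,1,1,1,1,1,1,1], xyz=[[0,0.005,0],[0,0,0],[0,0,0],[0,0,0],[0,0,0],[0,0,0],[0,0,0],[0,0,0]], angular=[[0,0,0],[0,0,0],[0,0,0],[0,0,0],[0,0,0],[0,0,0],[0,0,0],[0,0,0]])

```text
time: 16.32
tool_pos: [0.5059, 0.3543, 0.0115]
eef_rot: [0.001, 0.702, 0.712, 0.001]
contact_force: [7.9, 0.7, -4.6]
opening: 0.102
gripper_force: 55.0
```

>>> play_rows(grip=[1,1,1,1,1,1,1,1], xyz=[[0,0,0],[0,0,0],[0,0,0],[0,0,0],[0,0,0],[0,0,0],[0,0,0],[0,0,0]], angular=[[0,0,0],[0,0,0],[0,0,0],[0,0,0],[0,0,0],[0,0,0],[0,0,0],[0,0,0]])

```text
time: 17.32
tool_pos: [0.5059, 0.3542, 0.0115]
eef_rot: [0.001, 0.702, 0.712, 0.001]
contact_force: [6.8, 1.0, -4.7]
opening: 0.104
gripper_force: 55.0
```

>>> play_rows(grip=[1,1,1,1,1,1,1,1], xyz=[[0,0,0],[0,0,0],[0,0,0],[0,0,0],[0,0,0],[0,0,0],[0,0,0],[0,0,0]], angular=[[0,0,0],[0,0,0],[0,0,0],[0,0,0],[0,0,0],[0,0,0],[0,0,0],[0,0,0]])

```text
time: 18.32
tool_pos: [0.506, 0.3543, 0.0115]
eef_rot: [0.001, 0.702, 0.712, 0.001]
contact_force: [6.8, 0.7, -4.7]
opening: 0.104
gripper_force: 55.0
```

```bash
python3 -c "
from h import *
state(); a=scale()"
```

```text
t 18.32 tcp [0.506  0.3543 0.0115] toolYdeg 0.76 rot [0.001 0.702 0.712 0.001] F [ 6.8  0.7 -4.7] op 0.104 gf 55.0
scene orange 18 [0.5538 0.5566 0.5584] | scene red 2 [0.5319 0.5326 0.5332] | scene green 13 [0.5564 0.5586 0.5599] | frame 280 (array([536.5, 352.8]), array([72.6, 44.3]), 1.3)
top orange 6 [0.5557 0.5558 0.556 ] | top red 0 0 | top green 5 [0.5512 0.5609 0.5611] | frame 212 (array([536.2, 353.9]), array([69.5, 44.8]), 1.5)
```

Held. Now I ease it back slowly at about 19 mm/s.

>>> play_rows(grip=[1,1,1,1,1,1,1,1], xyz=[[0,0.012,0],[0,0.012,0],[0,0.012,0],[0,0.012,0],[0,0.012,0],[0,0.012,0],[0,0.012,0],[0,0.012,0]], angular=[[0,0,0],[0,0,0],[0,0,0],[0,0,0],[0,0,0],[0,0,0],[0,0,0],[0,0,0]])

```text
time: 19.42
tool_pos: [0.524, 0.3546, 0.0114]
eef_rot: [0.0, 0.702, 0.712, 0.0]
contact_force: [4.3, 0.6, -1.9]
opening: 0.106
gripper_force: 55.0
```

>>> play_rows(grip=[1,1,1,1,1,1,1,1], xyz=[[0,0.012,0],[0,0.012,0],[0,0.012,0],[0,0.012,0],[0,0.012,0],[0,0.012,0],[0,0.012,0],[0,0.012,0]], angular=[[0,0,0],[0,0,0],[0,0,0],[0,0,0],[0,0,0],[0,0,0],[0,0,0],[0,0,0]])

```text
time: 20.42
tool_pos: [0.5426, 0.355, 0.0114]
eef_rot: [-0.0, 0.702, 0.712, -0.0]
contact_force: [2.8, 0.0, -0.2]
opening: 0.103
gripper_force: 55.0
```

>>> play_rows(grip=[1,1,1,1,1,1,1,1], xyz=[[0,0.012,0],[0,0.012,0],[0,0.012,0],[0,0.012,0],[0,0.012,0],[0,0.012,0],[0,0,0],[0,0,0]], angular=[[0,0,0],[0,0,0],[0,0,0],[0,0,0],[0,0,0],[0,0,0],[0,0,0],[0,0,0]])

```text
time: 21.42
tool_pos: [0.557, 0.3551, 0.0113]
eef_rot: [-0.0, 0.702, 0.712, -0.0]
contact_force: [-0.3, 0.3, -1.2]
opening: 0.103
gripper_force: 55.0
```

```bash
python3 -c "
from h import *
state(); a=scale(); 
b,W=cloud('top')
print([np.round(m2w(r,'top'),4) for r in mark_of('top','gauge_pin')])
go(.559,.354,.115)"
```

```text
t 21.43 tcp [0.557  0.3551 0.0113] toolYdeg 0.8 rot [-0.     0.702  0.712 -0.   ] F [-0.3  0.3 -1.2] op 0.103 gf 55.0
scene orange 29 [0.5924 0.5952 0.5973] | scene red 4 [0.532  0.5329 0.5344] | scene green 55 [0.549  0.5539 0.5585] | frame 284 (array([589.5, 354.3]), array([70.3, 44.6]), 0.4)
top orange 0 0 | top red 0 0 | top green 1 [0.5611 0.5611 0.5611] | frame 222 (array([587.6, 355.3]), array([68.3, 45.7]), 1.2)
[array([0.5961, 0.3527, 0.0515])]
t 21.62 tcp [0.5571 0.3551 0.0114] toolYdeg 0.81 rot [ 0.     0.702  0.712 -0.   ] F [ 0.1 -0.1 -0.9] op 0.106 gf 55.0
shift units (after turn) [-0.0056  0.0096 -0.5182]
```

The gauge is back at zero. The pointer rested at 0.595, so the hold was at about 38 mm. Now I lift off the pin.

>>> play_rows(grip=[1,1,1,1,1,1,1,1], xyz=[[0,0.01,-0.03],[0,0,-0.08],[0,0,-0.12],[0,0,-0.15],[0,0,-0.13],[0,0,-0.03],[0,0,0],[0,0,0]], angular=[[0,0,0],[0,0,0],[0,0,0],[0,0,0],[0,0,0],[0,0,0.05],[0,0,0.052],[0,0,0]])

```text
time: 22.62
tool_pos: [0.5586, 0.3545, 0.1182]
eef_rot: [-0.0, 0.73, 0.683, -0.001]
contact_force: [-0.2, -0.1, -2.1]
opening: 0.106
gripper_force: 55.0
```

```bash
cat >> h.py <<'E'
SLOT=[(48,-66),(48,0),(48,66),(-48,-66),(-48,66)]
def tray():
    r=[]
    for c in ('top','scene'):
        a,W=cloud(c); z=W[...,2]; o=[x for x in outline_of(c,'tray') if x["pixels"].sum()>2500]
        if o: 
            m=o[0]["pixels"]; R=rect(W[m&(z>.009)&(z<.022)]); print(c,R); 
            if abs(R[1]-216).max()<7: r.append(np.r_[R[0],R[2]])
    t=np.mean(r,0); print("tray",t); return t
def slot(i,t):
    a=np.radians(t[2]); R=np.array([[np.cos(a),-np.sin(a)],[np.sin(a),np.cos(a)]])
    c=t[:2]+R@np.array(SLOT[i]); g=c+R@np.array([-30,0]); return np.r_[g/1000,t[2]]
E
python3 -c "
from h import *
t=tray(); g=slot(0,t); print(g); go(g[0],g[1],.115,g[2])"
```

```text
top (array([ 567.4, -310.8]), array([216.1, 215.2]), -3.8)
tray [ 567.4 -310.8   -3.8]
[ 0.58098635 -0.37784783 -3.8       ]
t 22.82 tcp [0.5587 0.3549 0.1184] toolYdeg -3.77 rot [-0.     0.73   0.683 -0.001] F [-0.8  0.1 -0.7] op 0.104 gf 55.0
turn z units 0.001
shift units (after turn) [-3.6483  0.3539  0.0172]
```

>>> play_rows(grip=[1,1,1,1,1,1,1,1], xyz=[[-0.1,0.022,0],[-0.2,0.022,0],[-0.26,0.022,0],[-0.26,0.022,0],[-0.26,0.022,0],[-0.26,0.022,0],[-0.26,0.022,0],[-0.26,0.022,0]], angular=[[0,0,0],[0,0,0],[0,0,0],[0,0,0],[0,0,0],[0,0,0],[0,0,0],[0,0,0]])

```text
time: 23.82
tool_pos: [0.5691, -0.0219, 0.1194]
eef_rot: [0.0, 0.731, 0.683, -0.0]
contact_force: [0.6, 0.1, -0.7]
opening: 0.104
gripper_force: 55.0
```

>>> play_rows(grip=[1,1,1,1,1,1,1,1], xyz=[[-0.26,0.022,0],[-0.26,0.022,0],[-0.26,0.022,0],[-0.26,0.022,0],[-0.26,0.022,0],[-0.26,0.022,0],[-0.16,0.022,0],[-0.068,0.022,0]], angular=[[0,0,0],[0,0,0],[0,0,0],[0,0,0],[0,0,0],[0,0,0],[0,0,0],[0,0,0]])

```text
time: 24.82
tool_pos: [0.579, -0.3813, 0.1188]
eef_rot: [-0.0, 0.732, 0.682, -0.001]
contact_force: [0.0, 1.1, -1.7]
opening: 0.102
gripper_force: 55.0
```

>>> play_rows(grip=[1,1,1,1,1], xyz=[[0,0,0.15],[0,0,0.15],[0,0,0.1],[0,0,0],[0,0,0]], angular=[[0,0,0],[0,0,0],[0,0,0],[0,0,0],[0,0,0]])

```text
time: 25.45
tool_pos: [0.5821, -0.3776, 0.0405]
eef_rot: [0.001, 0.73, 0.683, 0.0]
contact_force: [-0.1, -0.1, -0.2]
opening: 0.106
gripper_force: 55.0
```

```bash
python3 -c "
from h import *
bodyz()
for c in ('top','scene'):
    a,W=cloud(c); q=brass(c,a,W,.025,.08,.61,-.38,.06); print(c,q.sum(),rect(W[q]) if q.sum()>5 else 0,np.nanpercentile(W[q][:,2],[25,50]))
g=slot(0,[567.4,-310.8,-3.8]);go(g[0],g[1],-.007,g[2])"
```

```text
body underside z [0.157 0.159] => real tcp - reported 0.0292
top 208 (array([ 612.5, -376.1]), array([40.9, 71.1]), -8.4) [0.05958898 0.06051463]
scene 363 (array([ 613.3, -380.6]), array([47.1, 70.6]), -4.7) [0.05984718 0.06076107]
t 25.6 tcp [ 0.582  -0.3779  0.0408] toolYdeg -3.79 rot [0.001 0.73  0.683 0.   ] F [-0.7  0.1 -0.6] op 0.103 gf 55.0
turn z units 0.0
shift units (after turn) [-0.     -0.0052  0.239 ]
```

>>> play_rows(grip=[1,1,1,1,1,1,1], xyz=[[0,-0.005,0.07],[0,0,0.07],[0,0,0.05],[0,0,0.03],[0,0,0.019],[0,0,0],[0,0,0]], angular=[[0,0,0],[0,0,0],[0,0,0],[0,0,0],[0,0,0],[0,0,0],[0,0,0]])

```text
time: 26.48
tool_pos: [0.5805, -0.3776, -0.0082]
eef_rot: [0.0, 0.73, 0.683, 0.0]
contact_force: [-0.1, 0.5, -0.9]
opening: 0.106
gripper_force: 55.0
```

>>> play_rows(grip=[0.6,0.6,0.6,0.6,0.6,0.6,0.6,0.6], xyz=[[0,0,0],[0,0,0],[0,0,0],[0,0,-0.05],[0,0,-0.15],[0,0,-0.2],[0,0,-0.15],[0,0,-0.05]], angular=[[0,0,0],[0,0,0],[0,0,0],[0,0,0],[0,0,0],[0,0,0],[0,0,0.05],[0,0,0.05]])

```text
time: 27.48
tool_pos: [0.5815, -0.3781, 0.1146]
eef_rot: [0.002, 0.757, 0.653, 0.001]
contact_force: [0.2, -0.3, -1.4]
opening: 0.403
gripper_force: 0.0
```

```bash
cat >> h.py <<'E'
def loops():
    out={}
    for c in ('top','scene'):
        a,W=cloud(c); X,Y,Z=W[...,0],W[...,1],W[...,2]
        q=brass(c,a,W,.048,.062,.6,.02,.16).astype(np.uint8)
        n,l,st,_=cv2.connectedComponentsWithStats(q)
        print(c,[(np.round(np.nanmean(W[l==i],0),4).tolist(),int(st[i,4])) for i in range(1,n) if st[i,4]>8])
        q=brass(c,a,W,.005,.018,.567,-.311,.13).astype(np.uint8); n,l,st,_=cv2.connectedComponentsWithStats(q)
        print(' in tray',[rect(W[l==i]) for i in range(1,n) if st[i,4]>60])
E
python3 -c "
from h import *
loops(); go(.6077,.0107,.115,-8.3)"
```

```text
top [([0.6162, 0.0783, 0.0543], 53), ([0.6065, 0.0111, 0.0547], 51), ([0.5256, 0.0914, 0.0549], 49), ([0.5158, 0.0244, 0.055], 49)]
 in tray [(array([ 610.6, -379. ]), array([44.4, 68.4]), -4.3)]
scene [([0.5188, 0.0234, 0.0539], 64), ([0.5283, 0.0908, 0.0539], 61), ([0.6088, 0.01, 0.0537], 73), ([0.6189, 0.0768, 0.0541], 74), ([0.7437, 0.1771, 0.0543], 52)]
 in tray [(array([ 612.1, -379.5]), array([43.9, 69.7]), -2.6)]
t 27.57 tcp [ 0.5807 -0.3778  0.1128] toolYdeg -8.33 rot [0.001 0.757 0.654 0.   ] F [-0.5 -0.9  0. ] op 0.404 gf 0.0
turn z units -0.001
shift units (after turn) [ 1.9417 -0.1468 -0.0108]
```

>>> play_rows(grip=[0.6,0.6,0.6,0.6,0.6,0.6,0.6,0.6], xyz=[[0.2,-0.02,0],[0.3,-0.02,0],[0.3,-0.02,0],[0.3,-0.02,0],[0.3,-0.02,0],[0.3,-0.02,0],[0.19,-0.02,0],[0.052,-0.007,0]], angular=[[0,0,0],[0,0,0],[0,0,0],[0,0,0],[0,0,0],[0,0,0],[0,0,0],[0,0,0]])

```text
time: 28.58
tool_pos: [0.6059, 0.0145, 0.1102]
eef_rot: [-0.001, 0.755, 0.656, -0.001]
contact_force: [-0.7, 0.0, 0.2]
opening: 0.4
gripper_force: 0.0
```

>>> play_rows(grip=[0.6,0.6,0.6,0.6], xyz=[[0,0,0.1],[0,0,0.1],[0,0,0],[0,0,0]], angular=[[0,0,0],[0,0,0],[0,0,0],[0,0,0]])

```text
time: 29.08
tool_pos: [0.6071, 0.0101, 0.0712]
eef_rot: [-0.0, 0.757, 0.654, -0.0]
contact_force: [0.6, -0.9, 0.2]
opening: 0.394
gripper_force: 0.0
```

```bash
python3 -c "
from h import *
go(.6072,.0107,.002,-8.3)"
```

```text
t 29.07 tcp [0.6071 0.0101 0.0712] toolYdeg -8.38 rot [-0.     0.757  0.654 -0.   ] F [ 0.6 -0.9  0.2] op 0.394 gf 0.0
turn z units -0.002
shift units (after turn) [ 0.0033 -0.      0.3459]
```

>>> play_rows(grip=[0.6,0.6,0.6,0.6,0.6,0.6,1,1], xyz=[[0.003,0,0.1],[0,0,0.1],[0,0,0.08],[0,0,0.05],[0,0,0.016],[0,0,0],[0,0,0],[0,0,0]], angular=[[0,0,0],[0,0,0],[0,0,0],[0,0,0],[0,0,0],[0,0,0],[0,0,0],[0,0,0]], force=50)

```text
time: 30.08
tool_pos: [0.6076, 0.0116, 0.0029]
eef_rot: [0.0, 0.756, 0.654, 0.0]
contact_force: [-0.1, -0.1, -0.4]
opening: 0.202
gripper_force: 0.0
```

>>> play_rows(grip=[1,1,1], xyz=[[0,0,0],[0,0,0],[0,0,0]], angular=[[0,0,0],[0,0,0],[0,0,0]])

```text
time: 30.45
tool_pos: [0.6074, 0.0116, 0.0027]
eef_rot: [0.0, 0.756, 0.654, 0.0]
contact_force: [-0.2, -1.3, 3.7]
opening: 0.11
gripper_force: 50.0
```

>>> play_rows(grip=[1,1,1,1,1,1,1,1], xyz=[[0,0,-0.03],[0,0,-0.07],[0,0,-0.12],[0,0,-0.15],[0,0,-0.15],[0,0,-0.06],[0,0,0],[0,0,0]], angular=[[0,0,0],[0,0,0],[0,0,0],[0,0,0],[0,0,0],[0,0,-0.05],[0,0,-0.052],[0,0,0]])

```text
time: 31.45
tool_pos: [0.6067, 0.0115, 0.118]
eef_rot: [-0.0, 0.73, 0.684, -0.0]
contact_force: [-0.2, 0.3, -1.5]
opening: 0.104
gripper_force: 50.0
```

```bash
python3 -c "
from h import *
t=tray(); g=slot(1,t); go(g[0],g[1],.115,g[2])"
```

```text
top (array([ 567.2, -311. ]), array([217. , 215.1]), -3.6)
scene (array([ 568. , -311.8]), array([216.4, 218.3]), -3.9)
tray [ 567.6  -311.4    -3.75]
t 31.65 tcp [0.6067 0.0116 0.1176] toolYdeg -3.72 rot [-0.     0.73   0.684 -0.   ] F [ 0.2 -0.1 -0.9] op 0.105 gf 50.0
turn z units 0.001
shift units (after turn) [-1.6246e+00  5.0000e-04  1.3200e-02]
```

>>> play_rows(grip=[1,1,1,1,1,1,1,1], xyz=[[-0.1,0,0],[-0.22,0,0],[-0.28,0,0],[-0.28,0,0],[-0.28,0,0],[-0.25,0,0],[-0.15,0,0],[-0.065,0,0]], angular=[[0,0,0],[0,0,0],[0,0,0],[0,0,0],[0,0,0],[0,0,0],[0,0,0],[0,0,0]])

```text
time: 32.65
tool_pos: [0.5845, -0.3165, 0.1178]
eef_rot: [-0.0, 0.731, 0.682, -0.001]
contact_force: [-0.1, -0.2, -1.3]
opening: 0.106
gripper_force: 50.0
```

>>> play_rows(grip=[1,1,1,1,1], xyz=[[0,0,0.15],[0,0,0.15],[0,0,0.1],[0,0,0],[0,0,0]], angular=[[0,0,0],[0,0,0],[0,0,0],[0,0,0],[0,0,0]])

```text
time: 33.28
tool_pos: [0.5871, -0.3125, 0.0394]
eef_rot: [0.001, 0.729, 0.684, 0.0]
contact_force: [-0.1, -0.1, -0.6]
opening: 0.108
gripper_force: 50.0
```

```bash
python3 -c "
from h import *
g=slot(1,[567.5,-311.2,-3.8]);go(g[0],g[1],-.0072,g[2])"
```

```text
t 33.27 tcp [ 0.5871 -0.3125  0.0394] toolYdeg -3.67 rot [0.001 0.729 0.684 0.   ] F [-0.1 -0.1 -0.6] op 0.108 gf 50.0
turn z units 0.003
shift units (after turn) [ 2.000e-04 -8.400e-03  2.331e-01]
```

>>> play_rows(grip=[1,1,1,1,1,1,1], xyz=[[0,-0.008,0.07],[0,0,0.07],[0,0,0.05],[0,0,0.025],[0,0,0.015],[0,0,0],[0,0,0]], angular=[[0,0,0],[0,0,0],[0,0,0],[0,0,0],[0,0,0],[0,0,0],[0,0,0]])

```text
time: 34.15
tool_pos: [0.5849, -0.3126, -0.0073]
eef_rot: [0.0, 0.73, 0.684, 0.0]
contact_force: [0.4, -0.1, -0.3]
opening: 0.105
gripper_force: 50.0
```

>>> play_rows(grip=[0.6,0.6,0.6,0.6,0.6,0.6,0.6,0.6], xyz=[[0,0,0],[0,0,0],[0,0,0],[0,0,-0.05],[0,0,-0.15],[0,0,-0.2],[0,0,-0.15],[0,0,-0.05]], angular=[[0,0,0],[0,0,0],[0,0,0],[0,0,0],[0,0,0],[0,0,0],[0,0,0.05],[0,0,0.052]])

```text
time: 35.15
tool_pos: [0.5859, -0.313, 0.1152]
eef_rot: [0.002, 0.757, 0.653, 0.001]
contact_force: [1.2, 0.3, -0.7]
opening: 0.399
gripper_force: 0.0
```

```bash
python3 -c "
from h import *
loops(); go(.617,.0775,.115,-8.3)"
```

```text
top [([0.6164, 0.0782, 0.0542], 51), ([0.5256, 0.0916, 0.0548], 48), ([0.5158, 0.0244, 0.0547], 48)]
 in tray [(array([ 615.9, -314.5]), array([44., 67.]), -2.2), (array([ 604.9, -361.2]), array([12.1, 38.8]), -2.4)]
scene [([0.5182, 0.0233, 0.0535], 63), ([0.5279, 0.0909, 0.0535], 61), ([0.6187, 0.0769, 0.054], 73), ([0.7433, 0.177, 0.0547], 43)]
 in tray [(array([ 612.1, -379.5]), array([43.7, 68.5]), -3.7), (array([ 616.2, -315.1]), array([42.9, 69. ]), -4.4)]
t 35.25 tcp [ 0.5851 -0.3128  0.1135] toolYdeg -8.33 rot [0.001 0.757 0.654 0.   ] F [1.2 0.2 0.8] op 0.398 gf 0.0
turn z units -0.001
shift units (after turn) [ 1.9543 -0.1239 -0.0073]
```

>>> play_rows(grip=[0.6,0.6,0.6,0.6,0.6,0.6,0.6,0.6], xyz=[[0.2,-0.016,0],[0.3,-0.016,0],[0.3,-0.016,0],[0.3,-0.016,0],[0.3,-0.016,0],[0.3,-0.016,0],[0.19,-0.016,0],[0.065,-0.012,0]], angular=[[0,0,0],[0,0,0],[0,0,0],[0,0,0],[0,0,0],[0,0,0],[0,0,0],[0,0,0]])

```text
time: 36.25
tool_pos: [0.6151, 0.081, 0.1109]
eef_rot: [-0.001, 0.755, 0.656, -0.001]
contact_force: [0.4, -0.9, 0.2]
opening: 0.398
gripper_force: 0.0
```

>>> play_rows(grip=[0.6,0.6,0.6,0.6], xyz=[[0,0,0.1],[0,0,0.1],[0,0,0],[0,0,0]], angular=[[0,0,0],[0,0,0],[0,0,0],[0,0,0]])

```text
time: 36.75
tool_pos: [0.6165, 0.0768, 0.072]
eef_rot: [-0.0, 0.757, 0.654, -0.0]
contact_force: [-0.1, -0.3, -0.6]
opening: 0.4
gripper_force: 0.0
```

```bash
python3 -c "
from h import *
go(.617,.0775,.002,-8.3)"
```

```text
t 36.75 tcp [0.6165 0.0768 0.072 ] toolYdeg -8.38 rot [-0.     0.757  0.654 -0.   ] F [-0.1 -0.3 -0.6] op 0.4 gf 0.0
turn z units -0.002
shift units (after turn) [0.0038 0.0018 0.3502]
```

>>> play_rows(grip=[0.6,0.6,0.6,0.6,0.6,0.6,1,1], xyz=[[0.003,0.002,0.1],[0,0,0.1],[0,0,0.08],[0,0,0.05],[0,0,0.02],[0,0,0],[0,0,0],[0,0,0]], angular=[[0,0,0],[0,0,0],[0,0,0],[0,0,0],[0,0,0],[0,0,0],[0,0,0],[0,0,0]], force=50)

```text
time: 37.75
tool_pos: [0.6173, 0.0785, 0.0029]
eef_rot: [0.0, 0.756, 0.654, 0.0]
contact_force: [0.3, 0.4, 0.1]
opening: 0.204
gripper_force: 0.0
```

>>> play_rows(grip=[1,1,1], xyz=[[0,0,0],[0,0,0],[0,0,0]], angular=[[0,0,0],[0,0,0],[0,0,0]])

```text
time: 38.12
tool_pos: [0.6171, 0.0785, 0.0027]
eef_rot: [0.0, 0.756, 0.654, 0.0]
contact_force: [-0.5, -0.1, 3.8]
opening: 0.108
gripper_force: 50.0
```

>>> play_rows(grip=[1,1,1,1,1,1,1,1], xyz=[[0,0,-0.03],[0,0,-0.07],[0,0,-0.12],[0,0,-0.15],[0,0,-0.15],[0,0,-0.06],[0,0,0],[0,0,0]], angular=[[0,0,0],[0,0,0],[0,0,0],[0,0,0],[0,0,0],[0,0,-0.05],[0,0,-0.052],[0,0,0]])

```text
time: 39.12
tool_pos: [0.6165, 0.0783, 0.118]
eef_rot: [-0.0, 0.73, 0.684, -0.0]
contact_force: [0.1, -0.7, -0.7]
opening: 0.105
gripper_force: 50.0
```

```bash
python3 -c "
from h import *
t=tray(); g=slot(2,t); go(g[0],g[1],.115,g[2])"
```

```text
top (array([ 567. , -310.7]), array([216.4, 215. ]), -3.9)
scene (array([ 567.4, -311.6]), array([216.2, 217.3]), -3.8)
tray [ 567.2  -311.15   -3.85]
t 39.33 tcp [0.6164 0.0784 0.1176] toolYdeg -3.72 rot [-0.     0.73   0.684 -0.001] F [ 0.   0.2 -0.8] op 0.102 gf 50.0
turn z units 0.003
shift units (after turn) [-1.6298 -0.0248  0.0129]
```

>>> play_rows(grip=[1,1,1,1,1,1,1,1], xyz=[[-0.1,-0.003,0],[-0.22,-0.003,0],[-0.28,-0.003,0],[-0.28,-0.003,0],[-0.28,-0.003,0],[-0.25,-0.003,0],[-0.15,-0.003,0],[-0.07,-0.003,0]], angular=[[0,0,0],[0,0,0],[0,0,0],[0,0,0],[0,0,0],[0,0,0],[0,0,0],[0,0,0]])

```text
time: 40.33
tool_pos: [0.5896, -0.2503, 0.1179]
eef_rot: [-0.0, 0.731, 0.682, -0.001]
contact_force: [1.6, -0.3, -0.7]
opening: 0.109
gripper_force: 50.0
```

>>> play_rows(grip=[1,1,1,1,1], xyz=[[0,0,0.15],[0,0,0.15],[0,0,0.1],[0,0,0],[0,0,0]], angular=[[0,0,0],[0,0,0],[0,0,0],[0,0,0],[0,0,0]])

```text
time: 40.95
tool_pos: [0.592, -0.2464, 0.0394]
eef_rot: [0.001, 0.729, 0.684, 0.0]
contact_force: [0.4, 0.4, -0.2]
opening: 0.11
gripper_force: 50.0
```

```bash
python3 -c "
from h import *
g=slot(2,[567.3,-311.2,-3.8]);go(g[0],g[1],-.0072,g[2])"
```

```text
t 40.95 tcp [ 0.592  -0.2464  0.0394] toolYdeg -3.67 rot [0.001 0.729 0.684 0.   ] F [ 0.4  0.4 -0.2] op 0.11 gf 50.0
turn z units 0.003
shift units (after turn) [-0.0015 -0.0118  0.2328]
```

>>> play_rows(grip=[1,1,1,1,1,1,1], xyz=[[0,-0.01,0.07],[0,0,0.07],[0,0,0.05],[0,0,0.025],[0,0,0.015],[0,0,0],[0,0,0]], angular=[[0,0,0],[0,0,0],[0,0,0],[0,0,0],[0,0,0],[0,0,0],[0,0,0]])

```text
time: 41.82
tool_pos: [0.5893, -0.2465, -0.0073]
eef_rot: [0.0, 0.73, 0.684, 0.0]
contact_force: [1.1, 0.7, -0.3]
opening: 0.108
gripper_force: 50.0
```

>>> play_rows(grip=[0.6,0.6,0.6,0.6,0.6,0.6,0.6,0.6], xyz=[[0,0,0],[0,0,0],[0,0,0],[0,0,-0.05],[0,0,-0.15],[0,0,-0.2],[0,0,-0.15],[0,0,-0.05]], angular=[[0,0,0],[0,0,0],[0,0,0],[0,0,0],[0,0,0],[0,0,0],[0,0,0.05],[0,0,0.052]])

```text
time: 42.82
tool_pos: [0.5904, -0.2468, 0.1151]
eef_rot: [0.002, 0.757, 0.653, 0.001]
contact_force: [-0.4, -0.5, -0.4]
opening: 0.401
gripper_force: 0.0
```

```bash
python3 -c "
from h import *
loops(); go(.5165,.0238,.115,-8.3)"
```

```text
top [([0.738, 0.1776, 0.0518], 12), ([0.5256, 0.0914, 0.0545], 49), ([0.5158, 0.0244, 0.0547], 49)]
 in tray [(array([ 620.1, -248.7]), array([42.3, 69.4]), -1.1)]
scene [([0.5182, 0.0235, 0.0538], 60), ([0.528, 0.0907, 0.0532], 63), ([0.7432, 0.1771, 0.0542], 46)]
 in tray [(array([ 612.1, -380.2]), array([44.9, 69.1]), -2.6), (array([ 616.7, -315.4]), array([43. , 68.8]), -3.6), (array([ 620.9, -248.6]), array([42.9, 67.6]), -3.6)]
t 42.92 tcp [ 0.5896 -0.2467  0.1135] toolYdeg -8.33 rot [0.001 0.757 0.654 0.   ] F [-1.4 -0.2  0.4] op 0.398 gf 0.0
turn z units -0.001
shift units (after turn) [ 1.2855 -0.557  -0.0075]
```

>>> play_rows(grip=[0.6,0.6,0.6,0.6,0.6,0.6,0.6,0.6], xyz=[[0.1,-0.05,0],[0.2,-0.08,0],[0.22,-0.1,0],[0.22,-0.1,0],[0.22,-0.1,0],[0.2,-0.08,0],[0.1,-0.04,0],[0.026,-0.007,0]], angular=[[0,0,0],[0,0,0],[0,0,0],[0,0,0],[0,0,0],[0,0,0],[0,0,0],[0,0,0]])

```text
time: 43.92
tool_pos: [0.5138, 0.0267, 0.1114]
eef_rot: [-0.001, 0.755, 0.656, -0.001]
contact_force: [-0.3, 0.3, 0.5]
opening: 0.398
gripper_force: 0.0
```

>>> play_rows(grip=[0.6,0.6,0.6,0.6], xyz=[[0,0,0.1],[0,0,0.1],[0,0,0],[0,0,0]], angular=[[0,0,0],[0,0,0],[0,0,0],[0,0,0]])

```text
time: 44.42
tool_pos: [0.516, 0.0239, 0.0725]
eef_rot: [-0.0, 0.757, 0.654, -0.0]
contact_force: [0.7, -0.4, -0.0]
opening: 0.4
gripper_force: 0.0
```

```bash
python3 -c "
from h import *
go(.5165,.0238,.002,-8.3)"
```

```text
t 44.42 tcp [0.516  0.0239 0.0725] toolYdeg -8.32 rot [-0.     0.757  0.654 -0.   ] F [ 0.7 -0.4 -0. ] op 0.4 gf 0.0
turn z units -0.0
shift units (after turn) [-0.0004  0.0027  0.3526]
```

>>> play_rows(grip=[0.6,0.6,0.6,0.6,0.6,0.6,1,1], xyz=[[0,0.002,0.1],[0,0,0.1],[0,0,0.08],[0,0,0.05],[0,0,0.022],[0,0,0],[0,0,0],[0,0,0]], angular=[[0,0,0],[0,0,0],[0,0,0],[0,0,0],[0,0,0],[0,0,0],[0,0,0],[0,0,0]], force=50)

```text
time: 45.42
tool_pos: [0.5167, 0.0241, 0.0024]
eef_rot: [0.0, 0.756, 0.654, 0.0]
contact_force: [-0.2, 0.3, 0.5]
opening: 0.203
gripper_force: 0.0
```

>>> play_rows(grip=[1,1,1], xyz=[[0,0,0],[0,0,0],[0,0,0]], angular=[[0,0,0],[0,0,0],[0,0,0]])

```text
time: 45.8
tool_pos: [0.5165, 0.0241, 0.0022]
eef_rot: [0.0, 0.756, 0.654, 0.0]
contact_force: [-0.5, 0.2, 4.0]
opening: 0.106
gripper_force: 50.0
```

>>> play_rows(grip=[1,1,1,1,1,1,1,1], xyz=[[0,0,-0.03],[0,0,-0.07],[0,0,-0.12],[0,0,-0.15],[0,0,-0.15],[0,0,-0.06],[0,0,0],[0,0,0]], angular=[[0,0,0],[0,0,0],[0,0,0],[0,0,0],[0,0,0],[0,0,-0.05],[0,0,-0.052],[0,0,0]])

```text
time: 46.8
tool_pos: [0.5158, 0.024, 0.1177]
eef_rot: [-0.0, 0.73, 0.684, -0.0]
contact_force: [-0.2, -0.5, -1.3]
opening: 0.104
gripper_force: 50.0
```

```bash
python3 -c "
from h import *
t=tray(); g=slot(3,t); go(g[0],g[1],.115,g[2])"
```

```text
top (array([ 567.4, -310.9]), array([216.2, 215.4]), -3.8)
scene (array([ 567.6, -311.9]), array([216.7, 217.9]), -3.9)
tray [ 567.5  -311.4    -3.85]
t 47.0 tcp [0.5159 0.0242 0.1173] toolYdeg -3.71 rot [-0.     0.73   0.684 -0.   ] F [ 0.2 -0.2 -1.2] op 0.105 gf 50.0
turn z units 0.003
shift units (after turn) [-1.9867 -0.0198  0.0117]
```

>>> play_rows(grip=[1,1,1,1,1,1,1,1], xyz=[[-0.15,-0.003,0],[-0.28,-0.003,0],[-0.3,-0.003,0],[-0.3,-0.003,0],[-0.3,-0.003,0],[-0.3,-0.003,0],[-0.25,-0.002,0],[-0.107,0,0]], angular=[[0,0,0],[0,0,0],[0,0,0],[0,0,0],[0,0,0],[0,0,0],[0,0,0],[0,0,0]])

```text
time: 48.0
tool_pos: [0.4852, -0.3755, 0.117]
eef_rot: [-0.0, 0.731, 0.682, -0.0]
contact_force: [0.3, 0.2, -1.6]
opening: 0.107
gripper_force: 50.0
```

>>> play_rows(grip=[1,1,1,1,1], xyz=[[0,0,0.15],[0,0,0.15],[0,0,0.1],[0,0,0],[0,0,0]], angular=[[0,0,0],[0,0,0],[0,0,0],[0,0,0],[0,0,0]])

```text
time: 48.62
tool_pos: [0.4877, -0.3721, 0.0389]
eef_rot: [0.001, 0.729, 0.684, 0.0]
contact_force: [-0.4, 0.9, -1.4]
opening: 0.104
gripper_force: 50.0
```

```bash
python3 -c "
from h import *
g=slot(3,[567.5,-311.3,-3.8]);go(g[0],g[1],-.0072,g[2])"
```

```text
t 48.62 tcp [ 0.4877 -0.3721  0.0389] toolYdeg -3.66 rot [0.001 0.729 0.684 0.   ] F [-0.4  0.9 -1.4] op 0.104 gf 50.0
turn z units 0.003
shift units (after turn) [-2.000e-04 -1.180e-02  2.305e-01]
```

>>> play_rows(grip=[1,1,1,1,1,1,1], xyz=[[0,-0.01,0.07],[0,0,0.07],[0,0,0.05],[0,0,0.025],[0,0,0.012],[0,0,0],[0,0,0]], angular=[[0,0,0],[0,0,0],[0,0,0],[0,0,0],[0,0,0],[0,0,0],[0,0,0]])

```text
time: 49.5
tool_pos: [0.485, -0.3722, -0.0071]
eef_rot: [0.0, 0.73, 0.684, 0.0]
contact_force: [-0.5, -0.5, -0.4]
opening: 0.104
gripper_force: 50.0
```

>>> play_rows(grip=[0.6,0.6,0.6,0.6,0.6,0.6,0.6,0.6], xyz=[[0,0,0],[0,0,0],[0,0,0],[0,0,-0.05],[0,0,-0.15],[0,0,-0.2],[0,0,-0.15],[0,0,-0.05]], angular=[[0,0,0],[0,0,0],[0,0,0],[0,0,0],[0,0,0],[0,0,0],[0,0,0.05],[0,0,0.052]])

```text
time: 50.5
tool_pos: [0.4858, -0.3728, 0.1152]
eef_rot: [0.002, 0.757, 0.653, 0.0]
contact_force: [-0.4, -0.1, 0.4]
opening: 0.4
gripper_force: 0.0
```

```bash
python3 -c "
from h import *
loops(); go(.5265,.091,.115,-8.3)"
```

```text
top [([0.7401, 0.1772, 0.0517], 13), ([0.5255, 0.0915, 0.0543], 48)]
 in tray [(array([ 619.9, -248.2]), array([42.3, 69. ]), -1.6), (array([ 615.8, -314.7]), array([43.6, 67.8]), -3.9), (array([ 610.7, -379.1]), array([44.8, 68.6]), -3.9), (array([ 515.2, -373.1]), array([44.6, 67.4]), -2.9)]
scene [([0.5277, 0.0905, 0.0532], 62), ([0.7435, 0.1774, 0.0546], 39)]
 in tray [(array([ 516.8, -373.8]), array([43.2, 69.3]), -4.5), (array([ 612.1, -379.1]), array([44.6, 69. ]), -1.9), (array([ 616.2, -314.8]), array([43.3, 68.9]), -2.9), (array([ 620.7, -248.3]), array([42.5, 69.1]), -4.2)]
t 50.6 tcp [ 0.4852 -0.3725  0.1137] toolYdeg -8.33 rot [0.001 0.757 0.654 0.   ] F [ 0.7 -0.9 -0.5] op 0.398 gf 0.0
turn z units -0.001
shift units (after turn) [ 2.3228 -0.13   -0.0067]
```

>>> play_rows(grip=[0.6,0.6,0.6,0.6,0.6,0.6,0.6,0.6], xyz=[[0.25,-0.016,0],[0.31,-0.016,0],[0.31,-0.016,0],[0.31,-0.016,0],[0.31,-0.016,0],[0.31,-0.016,0],[0.3,-0.016,0],[0.15,-0.018,0]], angular=[[0,0,0],[0,0,0],[0,0,0],[0,0,0],[0,0,0],[0,0,0],[0,0,0],[0,0,0]])

```text
time: 51.6
tool_pos: [0.5226, 0.0808, 0.1113]
eef_rot: [-0.001, 0.755, 0.656, -0.0]
contact_force: [1.4, -0.1, 0.2]
opening: 0.4
gripper_force: 0.0
```

>>> play_rows(grip=[0.6,0.6,0.6,0.6], xyz=[[0.073,0,0.1],[0,0,0.1],[0,0,0],[0,0,0]], angular=[[0,0,0],[0,0,0],[0,0,0],[0,0,0]])

```text
time: 52.1
tool_pos: [0.5258, 0.0913, 0.0724]
eef_rot: [-0.0, 0.756, 0.654, -0.0]
contact_force: [0.5, -0.5, 0.6]
opening: 0.4
gripper_force: 0.0
```

```bash
python3 -c "
from h import *
go(.5265,.091,.002,-8.3)"
```

```text
t 52.1 tcp [0.5258 0.0913 0.0724] toolYdeg -8.29 rot [-0.     0.756  0.654 -0.   ] F [ 0.5 -0.5  0.6] op 0.4 gf 0.0
turn z units 0.0
shift units (after turn) [-0.001   0.0037  0.3519]
```

>>> play_rows(grip=[0.6,0.6,0.6,0.6,0.6,0.6,1,1], xyz=[[0,0.002,0.1],[0,0,0.1],[0,0,0.08],[0,0,0.05],[0,0,0.022],[0,0,0],[0,0,0],[0,0,0]], angular=[[0,0,0],[0,0,0],[0,0,0],[0,0,0],[0,0,0],[0,0,0],[0,0,0],[0,0,0]], force=50)

```text
time: 53.1
tool_pos: [0.5268, 0.0914, 0.0026]
eef_rot: [0.0, 0.756, 0.654, 0.0]
contact_force: [0.2, 0.5, 0.4]
opening: 0.205
gripper_force: 0.0
```

>>> play_rows(grip=[1,1,1], xyz=[[0,0,0],[0,0,0],[0,0,0]], angular=[[0,0,0],[0,0,0],[0,0,0]])

```text
time: 53.48
tool_pos: [0.5266, 0.0914, 0.0025]
eef_rot: [0.0, 0.756, 0.654, 0.0]
contact_force: [-0.7, -0.8, 5.1]
opening: 0.106
gripper_force: 50.0
```

>>> play_rows(grip=[1,1,1,1,1,1,1,1], xyz=[[0,0,-0.03],[0,0,-0.07],[0,0,-0.12],[0,0,-0.15],[0,0,-0.15],[0,0,-0.06],[0,0,0],[0,0,0]], angular=[[0,0,0],[0,0,0],[0,0,0],[0,0,0],[0,0,0],[0,0,-0.05],[0,0,-0.052],[0,0,0]])

```text
time: 54.48
tool_pos: [0.5259, 0.0912, 0.1179]
eef_rot: [-0.0, 0.73, 0.684, -0.0]
contact_force: [0.2, -0.3, -0.6]
opening: 0.104
gripper_force: 50.0
```

```bash
python3 -c "
from h import *
t=tray(); g=slot(4,t); go(g[0],g[1],.115,g[2])"
```

```text
top (array([ 567.3, -310.5]), array([215.9, 215.4]), -3.6)
scene (array([ 567.6, -312. ]), array([216.2, 217.4]), -3.8)
tray [ 567.45 -311.25   -3.7 ]
t 54.67 tcp [0.5259 0.0913 0.1175] toolYdeg -3.71 rot [-0.     0.73   0.684 -0.   ] F [ 0.2 -0.7 -0.1] op 0.105 gf 50.0
turn z units -0.0
shift units (after turn) [-1.6653 -0.0528  0.0126]
```

>>> play_rows(grip=[1,1,1,1,1,1,1,1], xyz=[[-0.1,-0.007,0],[-0.24,-0.007,0],[-0.28,-0.007,0],[-0.28,-0.007,0],[-0.28,-0.007,0],[-0.26,-0.007,0],[-0.16,-0.006,0],[-0.065,-0.005,0]], angular=[[0,0,0],[0,0,0],[0,0,0],[0,0,0],[0,0,0],[0,0,0],[0,0,0],[0,0,0]])

```text
time: 55.68
tool_pos: [0.4935, -0.2422, 0.1176]
eef_rot: [-0.0, 0.731, 0.683, -0.0]
contact_force: [0.1, 0.2, -0.8]
opening: 0.104
gripper_force: 50.0
```

>>> play_rows(grip=[1,1,1,1,1], xyz=[[0,0,0.15],[0,0,0.15],[0,0,0.1],[0,0,0],[0,0,0]], angular=[[0,0,0],[0,0,0],[0,0,0],[0,0,0],[0,0,0]])

```text
time: 56.3
tool_pos: [0.4952, -0.2399, 0.0389]
eef_rot: [0.001, 0.729, 0.684, 0.0]
contact_force: [-0.7, 0.7, -1.1]
opening: 0.106
gripper_force: 50.0
```

```bash
python3 -c "
from h import *
g=slot(4,[567.5,-311.3,-3.8]);go(g[0],g[1],-.0072,g[2])"
```

```text
t 56.3 tcp [ 0.4952 -0.2399  0.0389] toolYdeg -3.65 rot [0.001 0.729 0.684 0.   ] F [-0.7  0.7 -1.1] op 0.106 gf 50.0
turn z units 0.003
shift units (after turn) [-0.002  -0.0056  0.2307]
```

Lower, release, lift, and move clear for a final look.

>>> play_rows(grip=[1,1,1,1,1,1,1], xyz=[[0,-0.005,0.07],[0,0,0.07],[0,0,0.05],[0,0,0.025],[0,0,0.012],[0,0,0],[0,0,0]], angular=[[0,0,0],[0,0,0],[0,0,0],[0,0,0],[0,0,0],[0,0,0],[0,0,0]])

```text
time: 57.18
tool_pos: [0.4936, -0.2403, -0.0069]
eef_rot: [0.0, 0.73, 0.684, 0.0]
contact_force: [1.0, -0.2, -0.5]
opening: 0.108
gripper_force: 50.0
```

>>> play_rows(grip=[0.6,0.6,0.6,0.6,0.6,0.6,0.6,0.6], xyz=[[0,0,0],[0,0,0],[0,0,0],[0,0,-0.05],[0,0,-0.15],[0,0,-0.2],[0,0,-0.2],[0,0,-0.1]], angular=[[0,0,0],[0,0,0],[0,0,0],[0,0,0],[0,0,0],[0,0,0],[0,0,0],[0,0,0]])

```text
time: 58.18
tool_pos: [0.4944, -0.2405, 0.1358]
eef_rot: [0.002, 0.729, 0.684, 0.001]
contact_force: [-0.3, 0.1, 0.3]
opening: 0.399
gripper_force: 0.0
```

>>> play_rows(grip=[0.6,0.6,0.6,0.6,0.6,0.6,0.6,0.6], xyz=[[0.2,0,0],[0.25,0,0],[0.25,0,0],[0.25,0,0],[0.2,0,0],[0.1,0,0],[0,0,0],[0,0,0]], angular=[[0,0,0],[0,0,0],[0,0,0],[0,0,0],[0,0,0],[0,0,0],[0,0,0],[0,0,0]])

```text
time: 59.18
tool_pos: [0.5094, 0.0081, 0.133]
eef_rot: [0.0, 0.73, 0.684, -0.0]
contact_force: [-0.5, 0.5, -0.4]
opening: 0.399
gripper_force: 0.0
```

```bash
python3 -c "
from h import *
state(); tray(); loops()
for c in ('top','scene'):
    a,W=cloud(c); print(c,[(round(r['conf'],2),np.round(m2w(r,c),3)) for t in ('loop1','sample') for r in mark_of(c,t)])
    for t in ('gauge_pin','mallet','brush','board','dye1','stamp1'): print(t,[np.round(m2w(r,c),3).tolist() for r in mark_of(c,t)[:2]])
    cv2.imwrite(f'pics/f_{c}.png',cv2.resize(a[:,:,::-1],(800,600)))"
```

```text
t 59.17 tcp [0.5094 0.0081 0.133 ] toolYdeg -3.76 rot [ 0.     0.73   0.684 -0.   ] F [-0.5  0.5 -0.4] op 0.399 gf 0.0
top (array([ 567.2, -310.6]), array([216.1, 214.9]), -3.8)
scene (array([ 567.4, -312. ]), array([217.1, 218.1]), -4.0)
tray [ 567.3 -311.3   -3.9]
top []
 in tray [(array([ 620.1, -248.4]), array([42. , 68.9]), -1.7), (array([ 615.7, -314.5]), array([43.9, 67. ]), -2.8), (array([ 611.4, -378.7]), array([44.5, 68.3]), -1.9), (array([ 524.8, -242.3]), array([43.8, 65.7]), -1.7), (array([ 515.7, -372.9]), array([44.8, 67.4]), -1.5)]
scene [([0.7434, 0.177, 0.0544], 43)]
 in tray [(array([ 516.5, -373.5]), array([44.1, 68.3]), -3.1), (array([ 523.8, -241.5]), array([42.6, 71.3]), -4.1), (array([ 611.5, -379.3]), array([43.2, 68.6]), -3.7), (array([ 617.2, -315.2]), array([42.6, 67.4]), -2.8), (array([ 620.5, -248.4]), array([43. , 68.7]), -4.0)]
top [(0.9, array([ 0.529, -0.24 ,  0.003])), (0.73, array([ 0.515, -0.373,  0.01 ])), (0.59, array([ 0.62 , -0.251, -0.001])), (0.57, array([ 0.611, -0.318,  0.002])), (0.74, array([ 0.311, -0.165, -0.003])), (0.63, array([ 0.61
[... 312 characters left out ...]
 0.0]]
scene [(0.94, array([ 0.615, -0.313,  0.004])), (0.87, array([ 0.621, -0.25 ,  0.006])), (0.68, array([ 0.523, -0.242,  0.001])), (0.57, array([ 0.516, -0.377,  0.008])), (0.9, array([ 0.311, -0.166,  0.001])), (0.88, array([0.622, 0.215, 0.   ])), (0.73, array([ 0.366, -0.069,  0.003])), (0.7, array([ 0.609, -0.38 ,  0.003])), (0.68, array([ 0.363, -0.283, -0.001])), (0.66, array([0.589, 0.016, 0.002]))]
gauge_pin [[0.598, 0.355, 0.057], [0.774, -0.021, 0.02]]
mallet [[0.363, 0.164, -0.002]]
brush [[0.366, -0.068, 0.001]]
board [[0.771, -0.039, 0.001], [0.607, -0.376, 0.003]]
dye1 [[0.734, -0.214, -0.001], [0.742, 0.193, 0.001]]
stamp1 [[0.776, -0.022, 0.018], [0.773, -0.111, 0.027]]
```

View pics/f_scene.png

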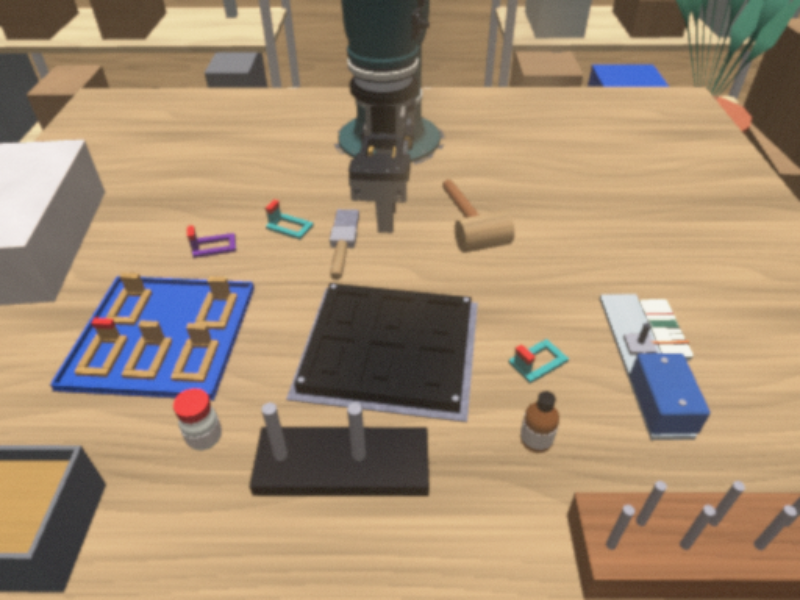

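The sample (red tip at (105,325)) and the four plain loops lie flat in the tray with stubs up. The mould is empty, the gauge is at zero (pin at (645,330)), and the bystanders haven't moved. I'm handing the job in.

```bash
python3 -c "
from plant import arm
print(arm.finish_job())"
```

```text
the job is handed in; nothing more can be done
None
```

The job is handed in: the sample drew the gauge to about 38 mm (green band), held for over two seconds and was eased back to zero, and all five loops lie flat in the blue tray with stubs up and nothing else moved.

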